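# Lock the sample chamber cover with its quarter-turn key

## Robot

A 7-joint arm with a two-finger parallel gripper is mounted at the origin on a cart in front of the work surface, level with it; the furniture and walls round the work are solid. World frame = base frame: x ahead of the robot, y to its left, z up, the work surface at z = 0. Lengths are in m, angles in rad, forces in N, time in s.
With the tool pointing down it reaches from about 0.425 to 1.025 m from the base axis. Payload 9.4 kg.
Tool frame: the origin (TCP) lies on the centre line of the jaws, within the pads' length; the fingertips stand 25 mm ahead of it and the grasp point (between the pads) lies 6 mm ahead of it (ctrl.finger_overhang is the distance from the TCP to the fingertips, in m); z points along the fingers, y is the direction in which the jaws open and shut (so a half turn about z gives the same grasp; the last joint's range is limited). The gripper opens to 93 mm and grips with 3 to 60 N. Pads are 15 mm wide; open, the fingers measure 128 mm over their backs; the gripper's body (75 mm by 188 mm) begins 65 mm behind the grasp point.
Start: joints at [-1.411, 0.599, -0.003, 1.599, 0.002, 0.943, -0.08], TCP at [0.17, 0.705, 0.244] pointing down, gripper open.
Joint ranges: [-2.57, 2.57], [-0.35, 1.97], [-1.29, 1.29], [0.11, 2.56], [-1.05, 4.19], [0.11, 1.86], [-2.63, 2.63]. Speed limits (rad/s): [2.22, 2.22, 3.01, 3.01, 3.14, 3.14, 3.14].

## Interface

Orientations are given as [roll, pitch, yaw] about the fixed x, y, z axes, in that order (R = Rz(yaw) Ry(pitch) Rx(roll)).
In Python, from station import ctrl, optics gives the robot as it stands.
- The arm moves only by the tool arm_command, never from a script. Its argument "increments" is a list that holds one entry, the list of rows, each a list of 5 numbers: the shift along the tool's x, y, z in m, then the turn about the tool's z in rad, then the opening, from 0 (shut) to 1 (fully open). In form: [[[x, y, z, turn, hand], ...]]. A call has 1 to 10 rows; each row is the pose to reach, as a shift and turn from the pose commanded when the call began, along the tool's axes at that moment; what a row does not reach only later rows make up. A row lasts 1/10 s, in which the tool goes at most 50 mm and 8.59 degrees, less where a joint would pass 70% of its speed; a pose out of reach is approached as far as the arm can. A call with a gripper value outside its range is refused whole. The fingers move at their own pace and stop on an object; "newtons" is the grip in N (left out, the last holds). Time passes only in rows, so rows that repeat a pose let the fingers close. It gives the time, the measured TCP pose, the force and the opening at its end, in the units of the state.
- ctrl.state(): the state, without advancing time (a new reading comes with each control period).
- optics.capture(name): name is "scene" or "top" or "wrist"; returns the picture (384x512x3 uint8, red, green, blue); there is no depth.
- optics.camera_model(name): a dict with "fx", "fy", "cx", "cy" (pixels), "k1" (the pictures are not rectified: a ray, as slopes to the right and down, at radius r is drawn at 1 + k1 r^2 times it, then the intrinsics apply), "camera_from_world" (4x4, takes a point from world to camera coordinates). Camera axes: x right, y down, z forward; pixel columns grow to the right and rows downward; lengths in m; the calibration is good to about 2 mm. A picture is of the moment at which its call begins: read the wrist's pose just before it. camera_model takes no time and is no camera call; for the wrist camera it gives the pose at the moment of the call.
- ctrl.job_done(): hands the job in, once; it reports no verdict.
The state is a dict: "time": time; "q": joint angles; "joint_vel": joint speeds; "joint_efforts": joint torques, N m; "eef_pos": TCP position; "ee_rot": TCP orientation; "contact_force": force on the tool from outside, world axes, zero at the start; "torque": the same for the moment, N m; "gripper_width": finger opening in m.
Only numpy, scipy, OpenCV 4.12 (cv2) and the standard library are available. Lean on these libraries where they do the work, as an engineer would, in place of code of your own. Each camera call takes 0.05 s, during which the arm holds its last target. There are 200 camera calls.

## Task

Take the orange-handled T-key out of its holder and lock the sprung black cover of the tilted sample chamber with it: put the T-head through the cover's hole and feel for the slot in the latch plate underneath, push the key in against the cover's spring, turn it a quarter turn clockwise to its stop and let go, so that the head springs up into its pocket and the key keeps the cover held down. Leave the key locked there, and do not knock over or shift the beaker, the amber bottle or the calculator.

Things in the scene. Friction and masses are not known exactly. Their poses are not given: they have to be found in the camera images.
- key_grip (a point): Grip point of the loose T-key (80 g) on its axis: mid-handle, 54 mm above the key's lower end, 25 mm above the collar's upper face, 15 mm below the handle's top. The key stands upright at the start. z: from head to handle; x: long way of the flat orange handle, 34 (x) x 14 (y) x 40 mm high. Grasp across the 14 mm. The key is the same after a half turn.
- key_head (a point): Centre of the key's T-head, 3.5 mm above the key's lower end; axes as key_grip. The head is a steel bar 24 (along x, parallel to the handle) x 7 (y) x 7 mm high. Above it: round shank 8 mm thick, 17 mm long, then a steel collar 40 mm across, 5 mm thick, then the handle.
- holder: Fixed grey block 62 x 62 x 36 mm. The key stands in it, collar on the block's upper face, head and shank in a round hole 27.5 mm wide, 32 mm deep. Origin at the centre of its underside. Lift the key straight up by 30 mm or more to clear it.
- mouth (a point): Centre of the 30 mm round hole in the chamber's cover, level with the cover's outer face while it is up. z points out along the drum's axis, 30 degrees from vertical, leaning to the left (+y), partly to the robot; the key goes in along -z. x points up the slope to the white line. Cover: black ring 98 mm across, 5 mm thick, on a fixed aluminium drum 92 mm across on a grey stand.
- plate (a point): Point on the drum's axis on the upper face of the steel latch plate, 15 mm below mouth; axes as mouth. The plate is 8 mm thick, with a through slot 28 x 10.5 mm centred here. The slot's angle is not measured: its long way lies within 25 degrees either side of x; find it by touch (under 8 N; the plate stays put up to 0.6 N m) or sight. The head fits within about 8 degrees.
- lock (a point): Point on the drum's axis 20 mm below mouth, axes as mouth: the ceiling of the pocket in the plate's underside, 3 mm deep, 10.5 mm wide, crosswise to the slot. The locked head's upper face lies here. 90 degrees clockwise (seen from outside) from the slot the head meets a stop, play about 8 degrees either way; turned anticlockwise it is blocked short of the pocket.
- cover (a joint): How far the cover is pushed in, m: 0 up, 0.009 at most. Spring 3 N plus 0.7 N per mm. The collar meets the cover when the key's lower end is 24 mm below mouth. Under 0.006 the head cannot turn; turn it at 0.007 to 0.008. Then let it rise: the spring lifts the head into the pocket, where it cannot turn back and holds the cover at about 0.003; 0.006 means short of the pocket.
- beaker: Clear plastic beaker, bystander, 76 mm wide, 98 mm high; origin at the centre of its underside.
- amber_bottle: Small amber bottle with white cap, bystander, 52 mm wide, 105 mm high; origin at the centre of its underside.
- calc: Dark desk calculator lying flat, bystander, 120 x 74 x 15 mm; origin at the centre of its underside.
Not all that is in view belongs to the job. What is shaped like the part that bears key_grip but purple is not meant.

How it is judged:
On the way, in this order (a step that is already met when the one before it is completed fails the run):
1. the key is lifted clear of its holder (z of key_head in the frame of holder above 0.05 m), for 0.1 s.
2. the T-head is through the slot, on the drum's axis, with the key pushing the cover in by more than 5.5 mm (value of joint cover above 0.0055 m and z of key_head in the frame of lock below -0.005 m and distance between key_head and lock below 0.016 m and angle between the z axis of key_head and the z axis of lock, either way round below 0.15 rad), for 0.1 s.
At the end, for the whole second after the job is handed in: The key alone holds the cover pushed in by 1.8 to 4.5 mm (head up in its pocket), stands along the drum axis within 0.12 rad, head within 6.5 mm of the lock point and 1.5 to 5.5 mm below it, its x axis within 0.7 rad of the lock site y axis (value of joint cover between 0.0018 and 0.0045 m and z of key_head in the frame of lock between -0.0055 and -0.0015 m and distance between key_head and lock below 0.0065 m and angle between the z axis of key_head and the z axis of lock, either way round below 0.12 rad and angle between the x axis of key_head and the y axis of lock, either way round below 0.7 rad); the robot touches nothing.
It fails at once if the clear beaker is shifted more than 30 mm or tipped over (distance of beaker from where it was at the start of the episode above 0.03 m or angle between beaker's own z axis and vertical above 0.4 rad).
It fails at once if the small amber bottle is shifted more than 30 mm or tipped over (distance of amber_bottle from where it was at the start of the episode above 0.03 m or angle between amber_bottle's own z axis and vertical above 0.4 rad).
It fails at once if the calculator is shifted more than 30 mm or tipped over (distance of calc from where it was at the start of the episode above 0.03 m or angle between calc's own z axis and vertical above 0.4 rad).
It also fails if it takes over 64 s, if anything falls off the work surface, if the arm or the gripper's body presses on something with over 40 N, if the wrist force passes 120 N, or if a joint passes its speed limit or range.

## Working session

There is one attempt and no reset: what is moved stays moved. The work goes in short steps, Python scripts to look and compute and a tool call to move; the robot and the scene stay as the last step left them, time stands still between calls to the robot, and variables do not carry over. Pictures are saved under pics/ and viewed, about 8 in all and at most 12, crops included, and the job is handed in when it is done.

Besides the shell and the picture viewer there is one more tool, called after ">>>" in YAML: its name, and indented under it one key for each argument. arm_command: Moves the arm, as the interface text tells. Its arguments: {"type":"object","properties":{"increments":{"type":"array"},"newtons":{"type":"number"}},"required":["increments"]}

```bash
ls; mkdir -p pics; python3 - <<'E'
from station import ctrl, optics
import cv2, numpy as np
s=ctrl.state(); print(s)
for n in ("scene","top"):
    im=optics.capture(n); np.save(f"pics/{n}0.npy",im)
    m=optics.camera_model(n); print(n,{k:(np.round(v,4).tolist() if k=="camera_from_world" else v) for k,v in m.items()})
    cv2.imwrite(f"pics/{n}0.png",cv2.resize(im[:,:,::-1],(800,600),interpolation=cv2.INTER_CUBIC))
E
```

```text
pics
{'time': 0.0, 'q': array([-1.41066742,  0.60013926, -0.00256797,  1.60014459,  0.00179361,
        0.94289398, -0.07980788]), 'joint_vel': array([ 7.45218863e-04, -3.99750686e-04, -4.30376863e-04, -8.25578673e-05,
        2.45760887e-04,  8.72155278e-04,  8.35808538e-04]), 'joint_efforts': array([-6.66382748e-04, -7.65055275e+01,  1.49739325e+00, -2.52344102e+01,
       -5.23692300e-02,  1.70040701e-02,  1.36734843e-04]), 'eef_pos': array([0.16999088, 0.70431534, 0.24274411]), 'ee_rot': array([-3.14001478e+00,  1.25742954e-04,  2.90483116e+00]), 'contact_force': array([ 0.09274597, -0.19546003,  0.16171421]), 'torque': array([ 0.03135951, -0.04444117,  0.01767035]), 'gripper_width': 0.09298087625416099}
scene {'fx': 408.2765561160885, 'fy': 408.2765561160885, 'cx': 256.7474569237333, 'cy': 191.16021161703702, 'k1': -0.0034639633570861623, 'camera_from_world': [[0.8765, -0.4813, 0.0062, -0.4321], [-0.3506, -0.6471, -0.6771, 0.2531], [0.3299, 0.5913, -0.7359, 0.7697], [0.0, 0.0, 0.0, 1.0]]}
top {'fx': 420.09663811057527, 'fy': 420.09663811057527, 'cx': 257.9907552728812, 'cy': 194.87169062434006, 'k1': -0.05047691595738817, 'camera_from_world': [[-0.0042, -0.9998, 0.021, 0.0], [-0.9988, 0.0031, -0.0492, 0.4821], [0.0491, -0.0212, -0.9986, 1.2886], [0.0, 0.0, 0.0, 1.0]]}
```

View pics/scene0.png

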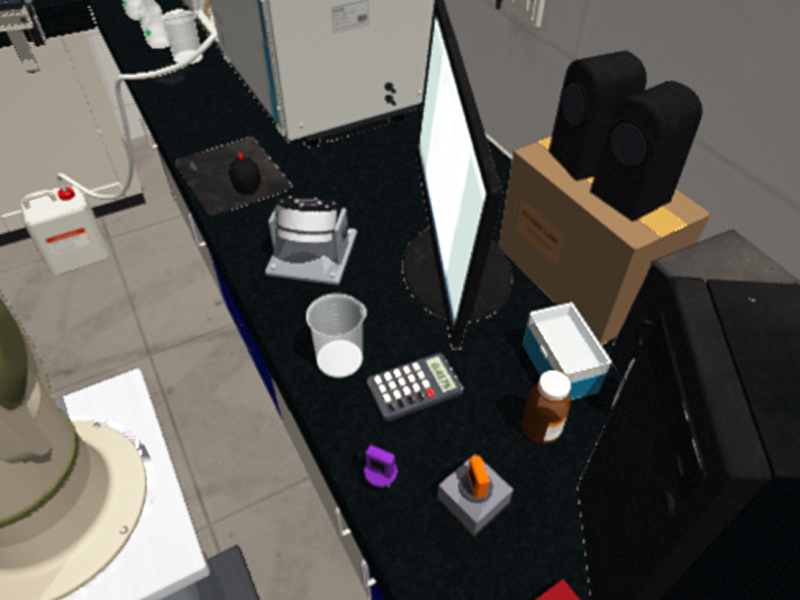

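View pics/top0.png

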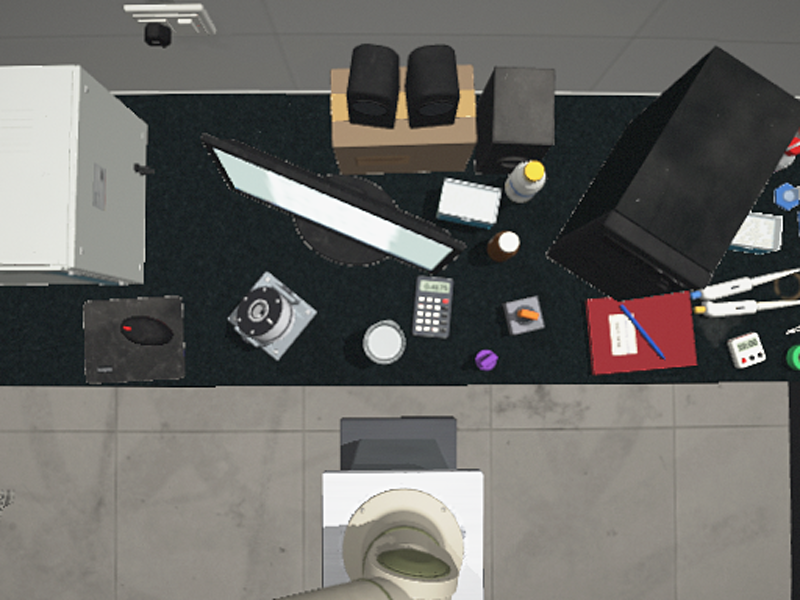

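Look-alikes: the orange key in the grey block (scene 479,478; top 527,314), the purple T-piece (scene 380,466; top 486,360), and further off the red/blue items. I choose the orange one and check it in a close crop.

```bash
python3 - <<'E'
import cv2, numpy as np
from station import ctrl,optics
t=np.load("pics/top0.npy")[:,:,::-1]; s=np.load("pics/scene0.npy")[:,:,::-1]
def crop(im,x,y,w,h): return cv2.resize(im[y:y+h,x:x+w],(400,300),interpolation=cv2.INTER_CUBIC)
out=np.vstack([np.hstack([crop(t,140,171,64,48),crop(t,304,177,64,48)]),np.hstack([crop(s,160,120,80,60),crop(s,270,285,80,60)])])
cv2.imwrite("pics/crop1.png",out)
print([a for a in dir(ctrl) if a[0]!='_'],[a for a in dir(optics) if a[0]!='_'],ctrl.finger_overhang)
E
```

```text
['PlanningError', 'finger_overhang', 'job_done', 'state'] ['camera_model', 'capture'] 0.025
```

View pics/crop1.png

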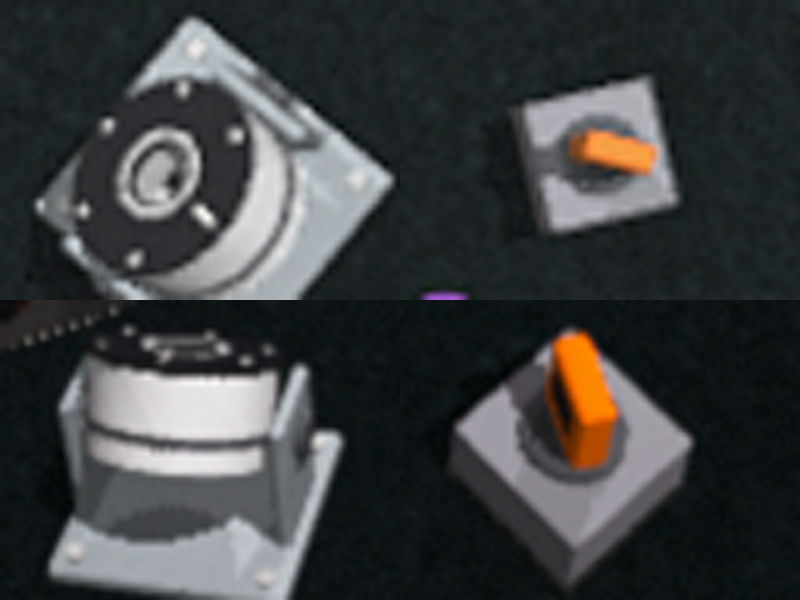

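Top-left: cover hole at crop (160,178), white line (203,215), bolts round it. Top-right and bottom-right: the orange handle is in the grey holder, so the choice is confirmed. Next I fit the drum pose and the key pose from both views.

```bash
cat > h.py <<'E'
import numpy as np, cv2
from station import ctrl, optics
def proj(P,m):
    P=np.atleast_2d(P); T=np.array(m["camera_from_world"]); c=P@T[:3,:3].T+T[:3,3]
    a=c[:,:2]/c[:,2:]; a=a*(1+m["k1"]*(a**2).sum(1,keepdims=True))
    return a*[m["fx"],m["fy"]]+[m["cx"],m["cy"]]
def ray(uv,m):
    a0=(np.array(uv,float)-[m["cx"],m["cy"]])/[m["fx"],m["fy"]]; a=a0.copy()
    for _ in range(8): a=a0/(1+m["k1"]*(a**2).sum())
    T=np.array(m["camera_from_world"]); R=T[:3,:3]
    d=R.T@np.r_[a,1]; return -R.T@T[:3,3], d/np.linalg.norm(d)
def atz(uv,m,z):
    o,d=ray(uv,m); return o+d*(z-o[2])/d[2]
def axes(phi,tilt=np.pi/6):   # drum: z leans toward azimuth phi, x up the slope
    z=np.r_[np.sin(tilt)*np.cos(phi),np.sin(tilt)*np.sin(phi),np.cos(tilt)]
    x=np.r_[-np.cos(tilt)*np.cos(phi),-np.cos(tilt)*np.sin(phi),np.sin(tilt)]
    return np.c_[x,np.cross(z,x),z]
E
python3 - <<'E'
from h import *
from scipy.optimize import least_squares
mt=optics.camera_model("top"); ms=optics.camera_model("scene")
ct=lambda X,Y,x0,y0,s:np.array([x0+(X+.5)/s-.5,y0+(Y+.5)/s-.5])
B=[(183,90),(236,135),(107,126),(83,210),(135,260)]
obs=[ct(*b,140,171,6.25) for b in B]; hole=ct(160,176,140,171,6.25); line=ct(203,215,140,171,6.25)
def f(p,full=False):
    c=p[:3]; A=axes(p[3]); r=p[4]
    pts=[]
    ang=np.pi/3*np.arange(1,6)
    P=c+r*(np.cos(ang)[:,None]*A[:,0]+np.sin(ang)[:,None]*A[:,1])
    uv=proj(P,mt); res=[]; 
    for o in obs: res+=list(o-uv[np.argmin(((uv-o)**2).sum(1))])
    res+=list((hole-proj(c,mt)[0])*.7)
    return np.array(res)
for z0 in(.1,.13):
  for phi in np.arange(0,6.3,.5):
    c=atz(hole,mt,z0); s=least_squares(lambda p:np.r_[f(np.r_[p,0.042]),(proj(p[:3]+0*p[:3],ms)[0]-ct(175,348-300,160,120,5))*.7,(proj(p[:3]+.038*axes(p[3])[:,0],mt)[0]-line)*.5],np.r_[c,phi])
    if s.cost<6: print(round(s.cost,2),s.x.round(4))
for X,Y in((612,152),):
    print("handle top centre",atz(ct(X-400,Y,304,177,6.25),mt,.036+.005+.04))
for a,b in(((578,145),(655,160)),): 
    p=[atz(ct(v[0]-400,v[1],304,177,6.25),mt,.081) for v in(a,b)]; d=p[1]-p[0]; print(p,np.linalg.norm(d),np.degrees(np.arctan2(d[1],d[0])))
q=[atz(ct(X-400,Y,304,177,6.25),mt,.036) for X,Y in((523,105),(650,77),(680,200),(548,234))]; print(np.round(q,4), np.mean(q,0))
q=[atz(ct(X-400,Y-300,270,285,5),ms,.036) for X,Y in((572,330),(455,432),(575,555),(692,440))]; print(np.round(q,4), np.mean(q,0))
E
```

```text
0.69 [0.4681 0.2677 0.1018 0.8873]
0.69 [0.4681 0.2677 0.1018 0.8873]
0.69 [0.4681 0.2677 0.1018 0.8873]
0.69 [0.4681 0.2677 0.1018 0.8873]
handle top centre [ 0.46017884 -0.23447691  0.081     ]
[array([ 0.46353818, -0.21837681,  0.081     ]), array([ 0.45632833, -0.25486891,  0.081     ])] 0.037197518701769045 -101.17615590956244
[[ 0.4848 -0.2005  0.036 ]
 [ 0.4984 -0.2633  0.036 ]
 [ 0.4381 -0.2772  0.036 ]
 [ 0.4218 -0.2121  0.036 ]] [ 0.46079436 -0.23825605  0.036     ]
[[ 0.4842 -0.2036  0.036 ]
 [ 0.4232 -0.218   0.036 ]
 [ 0.4365 -0.2784  0.036 ]
 [ 0.4983 -0.2626  0.036 ]] [ 0.46057692 -0.24062615  0.036     ]
```

>>> arm_command:
  increments:
    - [[-0.034,-0.042,-0.011,0,1],[-0.067,-0.083,-0.021,0,1],[-0.1,-0.125,-0.032,0,1],[-0.135,-0.167,-0.043,0,1],[-0.168,-0.208,-0.053,0,1],[-0.202,-0.25,-0.064,0,1],[-0.236,-0.292,-0.075,0,1],[-0.27,-0.333,-0.085,0,1],[-0.303,-0.375,-0.096,0,1],[-0.337,-0.417,-0.107,0,1]]

```text
time: 1.1
eef_pos: [0.3807, 0.2597, 0.3417]
ee_rot: [3.142, -0.0, 2.905]
contact_force: [1.1, 0.1, -0.1]
gripper_width: 0.093
```

>>> arm_command:
  increments:
    - [[0.033,-0.037,0,0,1],[0.067,-0.074,0,0,1],[0.1,-0.11,0,0,1],[0.13,-0.145,0,0,1],[0.16,-0.18,0,0,1],[0.2,-0.22,0,0,1],[0.2,-0.22,0,0,1]]

```text
time: 1.8
eef_pos: [0.1305, 0.0912, 0.3403]
ee_rot: [-3.141, 0.0, 2.905]
contact_force: [0.5, -0.2, 0.1]
gripper_width: 0.0932
```

```bash
python3 - <<'E'
from h import *
s=ctrl.state(); print(s["time"],s["q"].round(3),s["eef_pos"].round(4),s["ee_rot"].round(4))
E
```

```text
1.8 [-0.841 -0.345 -0.075  2.484 -0.029  1.002  0.439] [0.1305 0.0912 0.3403] [-3.1408e+00  3.0000e-04  2.9055e+00]
```

>>> arm_command:
  increments:
    - [[0.03,-0.035,0,0,1],[0.06,-0.07,0,0,1],[0.1,-0.11,0,0,1],[0.1,-0.11,0,0,1]]

```text
time: 2.2
eef_pos: [0.1094, 0.0764, 0.3258]
ee_rot: [-3.118, -0.023, 2.869]
contact_force: [-0.4, -1.0, -0.6]
gripper_width: 0.0932
```

```bash
python3 - <<'E'
from h import *
s=ctrl.state(); print(s["time"],s["q"].round(3),s["eef_pos"].round(4),s["ee_rot"].round(4))
E
```

```text
2.2 [-0.479 -0.344 -0.29   2.52  -0.124  0.988  0.618] [0.1094 0.0764 0.3258] [-3.1175 -0.0227  2.8693]
```

>>> arm_command:
  increments:
    - [[-0.03,0.035,0,0,1],[-0.06,0.07,0,0,1],[-0.1,0.11,0,0,1],[-0.13,0.14,0,0,1],[-0.13,0.14,0,0,1]]

```text
time: 2.7
eef_pos: [0.271, 0.19, 0.319]
ee_rot: [-3.121, -0.026, 2.906]
contact_force: [-0.7, -0.2, -0.5]
gripper_width: 0.0933
```

```bash
python3 - <<'E'
from h import *
s=ctrl.state(); print(s["time"],s["q"].round(3),s["eef_pos"].round(4),s["ee_rot"].round(4))
E
```

```text
2.7 [-0.503  0.027 -0.274  2.281 -0.006  0.866  0.562] [0.271 0.19  0.319] [-3.1213 -0.0264  2.9056]
```

>>> arm_command:
  increments:
    - [[-0.03,-0.03,0.005,0.15,1],[-0.06,-0.065,0.005,0.3,1],[-0.1,-0.11,0.005,0.45,1],[-0.13,-0.15,0.005,0.6,1],[-0.16,-0.19,0.005,0.75,1],[-0.19,-0.23,0.005,0.9,1],[-0.22,-0.27,0.005,1.05,1],[-0.25,-0.31,0.005,1.2,1],[-0.26,-0.34,0.01,1.35,1],[-0.26,-0.34,0.01,1.5,1]]

```text
time: 3.7
eef_pos: [0.4394, -0.2101, 0.31]
ee_rot: [-3.115, 0.023, 1.394]
contact_force: [-0.6, 1.6, 0.2]
gripper_width: 0.0926
```

```bash
python3 - <<'E'
from h import *
s=ctrl.state(); print(s["time"],s["q"].round(3),s["eef_pos"].round(4),s["ee_rot"].round(4))
ms=optics.camera_model("scene");mt=optics.camera_model("top")
print("box base scene",[atz(np.array(p)*.64,ms,0).round(3) for p in((580,487),)],"top",[atz(np.array(p)*.64,mt,0).round(3) for p in((550,255),(690,290))])
print("bottle",atz(np.array((545,437))*.64,ms,0).round(3))
m=optics.camera_model("wrist"); T=np.array(m["camera_from_world"]); print("cam pos",(-T[:3,:3].T@T[:3,3]).round(4))
im=optics.capture("wrist"); np.save("pics/w1.npy",im); cv2.imwrite("pics/w1.png",cv2.resize(im[:,:,::-1],(800,600),interpolation=cv2.INTER_CUBIC))
import json; json.dump({k:(np.array(v).tolist()) for k,v in m.items()},open("pics/w1.json","w"))
E
```

```text
3.7 [ 0.048  0.246  0.331  2.053 -0.067  0.879  0.238] [ 0.4394 -0.2101  0.31  ] [-3.1146  0.0228  1.3943]
box base scene [array([ 0.588, -0.289,  0.   ])] top [array([ 0.582, -0.299,  0.   ]), array([ 0.51 , -0.588,  0.   ])]
bottle [ 0.593 -0.212 -0.   ]
cam pos [ 0.458  -0.1265  0.4489]
```

View pics/w1.png

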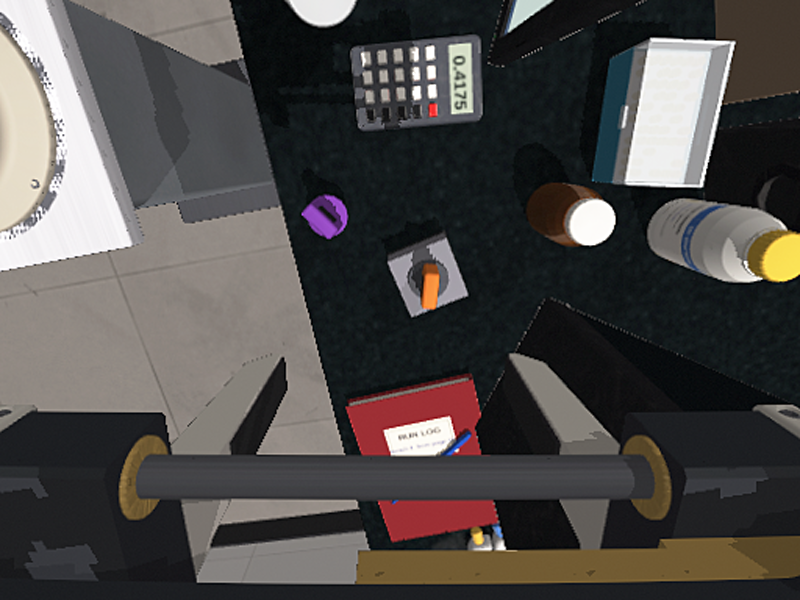

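The wrist view shows the orange key at (429,285) in its holder, with the bottle (570,218), calculator (417,82) and the purple decoy (326,216) clear of it. I now fit the handle box to the orange silhouettes in all views.

```bash
cat >> h.py <<'E'
def maskof(im):
    h=cv2.cvtColor(im,cv2.COLOR_RGB2HSV); return ((h[...,0]>=7)&(h[...,0]<=18)&(h[...,1]>190)&(h[...,2]>90)).astype(np.uint8)
E
python3 - <<'E'
from h import *
import json
from scipy.optimize import minimize
V=[]
for n,f,roi in(("top","top0",(320,185,40,30)),("scene","scene0",(285,280,45,50)),(None,"w1",(240,150,60,60))):
    m=optics.camera_model(n) if n else json.load(open("pics/w1.json")); im=np.load(f"pics/{f}.npy")
    k=maskof(im); z=np.zeros_like(k); x,y,w,h=roi; z[y:y+h,x:x+w]=k[y:y+h,x:x+w]; print(f,z.sum()); V.append((m,z,f))
S=8
def sil(p,m,z):
    c,s=np.cos(p[2]),np.sin(p[2])
    P=np.array([[p[0]+c*a-s*b,p[1]+s*a+c*b,h] for a in(-.017,.017) for b in(-.007,.007) for h in(.042,.081)])
    hull=cv2.convexHull(((proj(P,m)+.5)*16).round().astype(np.int32))
    o=np.zeros_like(z); b=np.zeros((z.shape[0],z.shape[1]),np.uint8); cv2.fillConvexPoly(b,((proj(P,m))*256).astype(np.int32)[cv2.convexHull(((proj(P,m))*256).astype(np.int32),returnPoints=False)[:,0]],1,shift=8)
    return b
def cost(p,vs):
    c=0
    for m,z,f in vs:
        b=sil(p,m,z); c+=1-(b&z).sum()/max(1,(b|z).sum())
    return c
for vs in (V,[V[0]],[V[1]],[V[2]]):
    best=min((minimize(cost,[.46,-.239,a],args=(vs,),method="Nelder-Mead",options=dict(initial_simplex=np.array([[.46,-.239,a],[.466,-.239,a],[.46,-.233,a],[.46,-.239,a+.15]]))) for a in(1.2,1.35,1.5)),key=lambda r:r.fun)
    print([v[2] for v in vs],best.x.round(4),round(best.fun,3),np.degrees(best.x[2]).round(1))
E
```

```text
top0 17
scene0 203
w1 162
['top0', 'scene0', 'w1'] [ 0.4604 -0.2394  1.4057] 1.769 80.5
['top0'] [ 0.4599 -0.2404  1.6804] 0.802 96.3
['scene0'] [ 0.4617 -0.2391  1.0994] 0.333 63.0
['w1'] [ 0.4603 -0.2394  1.4144] 0.518 81.0
```

```bash
cat >> h.py <<'E'
from scipy.spatial.transform import Rotation as Ro
def tool():
    s=ctrl.state(); return s["eef_pos"],Ro.from_euler("xyz",s["ee_rot"]).as_matrix(),s
E
python3 - <<'E'
from h import *
p,R,s=tool(); print(p,s["time"])
for z in(.10,.066):
    g=np.r_[.4604,-.2394,z]-R[:,2]*.006; print(z,(R.T@(g-p)).round(4))
E
```

```text
[ 0.43911338 -0.20751938  0.30983128] 3.75
0.1 [-0.0229  0.0326  0.2035]
0.066 [-0.0222  0.0335  0.2375]
```

>>> arm_command:
  increments:
    - [[-0.012,0.016,0.04,0,1],[-0.023,0.0326,0.085,0,1],[-0.023,0.0326,0.13,0,1],[-0.023,0.0326,0.17,0,1],[-0.023,0.0326,0.19,0,1],[-0.023,0.0326,0.19,0,1],[-0.023,0.0326,0.19,0,1]]

```text
time: 4.45
eef_pos: [0.4622, -0.2355, 0.1204]
ee_rot: [-3.114, 0.02, 1.409]
contact_force: [0.4, 0.4, 0.6]
gripper_width: 0.093
```

```bash
python3 - <<'E'
from h import *
p,R,s=tool(); print(p,s["ee_rot"],s["time"])
for z in(.066,):
    g=np.r_[.4604,-.2394,z]-R[:,2]*.006; print(z,(R.T@(g-p)).round(4))
im=optics.capture("wrist");cv2.imwrite("pics/w2.png",cv2.resize(im[:,:,::-1],(640,480)))
E
```

```text
[ 0.46215062 -0.2354603   0.12042957] [-3.1137394   0.01978696  1.40885304] 4.45
0.066 [-0.0031  0.0004  0.0485]
```

View pics/w2.png

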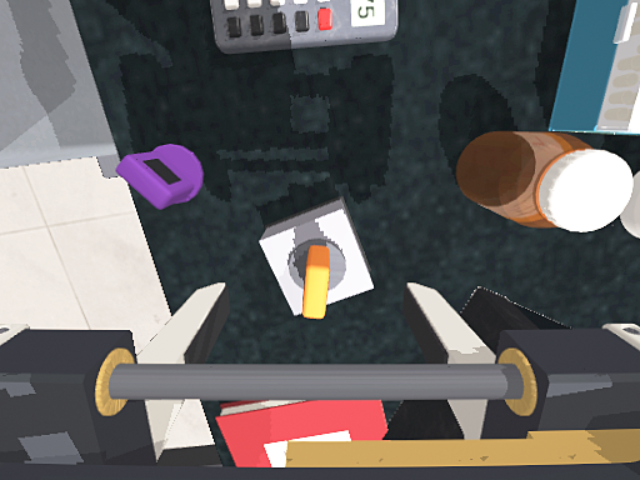

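Handle lies centred between the fingers, at (316,283), and aligned with them. Descend and grip.

>>> arm_command:
  increments:
    - [[-0.002,0.0005,0.02,0,1],[-0.003,0.0005,0.04,0,1],[-0.003,0.0005,0.0485,0,1],[-0.003,0.0005,0.0485,0,1],[-0.003,0.0005,0.0485,0,0],[-0.003,0.0005,0.0485,0,0],[-0.003,0.0005,0.0485,0,0],[-0.003,0.0005,0.0485,0,0],[-0.003,0.0005,0.0485,0,0],[-0.003,0.0005,0.0485,0,0]]
  newtons: 35

```text
time: 5.5
eef_pos: [0.4607, -0.2396, 0.0718]
ee_rot: [-3.114, 0.02, 1.407]
contact_force: [-0.5, -0.0, 0.2]
gripper_width: 0.0496
```

>>> arm_command:
  increments:
    - [[0,0,0,0,0],[0,0,0,0,0],[0,0,0,0,0],[0,0,0,0,0],[0,0,0,0,0],[0,0,0,0,0]]

```text
time: 6.1
eef_pos: [0.4609, -0.2398, 0.0718]
ee_rot: [-3.115, 0.021, 1.407]
contact_force: [-0.1, -0.7, 0.9]
gripper_width: 0.0137
```

>>> arm_command:
  increments:
    - [[-0.001,-0.001,-0.045,0,0],[-0.002,-0.003,-0.09,0,0],[0.031,-0.025,-0.114,-0.14,0],[0.065,-0.047,-0.139,-0.28,0],[0.099,-0.07,-0.163,-0.42,0],[0.132,-0.092,-0.187,-0.56,0],[0.165,-0.114,-0.211,-0.7,0],[0.199,-0.136,-0.236,-0.84,0],[0.233,-0.158,-0.26,-0.98,0],[0.266,-0.18,-0.284,-1.12,0]]

```text
time: 7.1
eef_pos: [0.3337, 0.0578, 0.356]
ee_rot: [-3.111, -0.015, 2.532]
contact_force: [1.7, 0.6, -0.5]
gripper_width: 0.0138
```

```bash
python3 - <<'E'
from h import *
p,R,s=tool(); print(p,s["ee_rot"],s["time"],s["q"].round(3),s["gripper_width"])
print((R.T@(np.r_[.24,.28,.5]-p)).round(3))
E
```

```text
[0.3336948  0.05783507 0.35603034] [-3.11148995 -0.0154715   2.53222363] 7.1 [-0.282 -0.018 -0.061  2.218  0.005  0.975  0.616] 0.013848710710006425
[ 0.206  0.124 -0.145]
```

>>> arm_command:
  increments:
    - [[0.025,0.015,-0.018,-0.15,0],[0.052,0.031,-0.036,-0.3,0],[0.078,0.047,-0.055,-0.45,0],[0.104,0.062,-0.073,-0.6,0],[0.13,0.078,-0.092,-0.75,0],[0.156,0.094,-0.11,-0.9,0],[0.182,0.11,-0.128,-1.05,0],[0.206,0.124,-0.145,-1.2,0],[0.206,0.124,-0.145,-1.35,0],[0.206,0.124,-0.145,-1.5,0]]

```text
time: 8.1
eef_pos: [0.2422, 0.2794, 0.4994]
ee_rot: [3.128, -0.031, -2.248]
contact_force: [0.5, -0.3, -1.1]
gripper_width: 0.0138
```

```bash
python3 - <<'E'
from h import *
p,R,s=tool(); print(p,s["ee_rot"],s["time"],s["q"].round(3),s["gripper_width"])
A=axes(.8873); print("R",R.round(3).tolist(),"up in tool",R[2].round(3),"inward in tool",(R.T@np.r_[-np.cos(.8873),-np.sin(.8873),0]).round(3),"tilt",np.degrees(np.arccos(-R[2,2])))
E
```

```text
[0.2421942  0.27943354 0.49944773] [ 3.12806187 -0.03127619 -2.24829435] 8.1 [-0.634 -0.065 -0.329  1.898 -0.038  1.336  1.511] 0.013799985134630294
R [[-0.627, -0.779, -0.03], [-0.779, 0.627, -0.016], [0.031, 0.014, -0.999]] up in tool [ 0.031  0.014 -0.999] inward in tool [0.999 0.006 0.031] tilt 1.9524518103085209
```

The interface only turns about the tool z, but a pose out of reach is approached with a small tilt that then stays: 2 degrees in my inward push. For 30 degrees in the drum's direction I will use the upper reach limit with the arm turned to azimuth -129 degrees. There an upward push tilts the tool outwards, which is the direction I need. Generating the arc numbers.

```bash
python3 - <<'E'
from h import *
p,R,s=tool(); P=p
for k in range(1,25):
    az=np.radians(49-7.42*k); r=max(.34,.37-.004*k)
    w=np.r_[r*np.cos(az),r*np.sin(az),.5+min(.18,.02*k)]
    d=R.T@(w-p)
    if k in(8,16,24): print(k,w.round(3))
    if k<=8: print([*d.round(3).tolist(),round(.13*k,2),0],end=", ")
E
```

```text
[0.009, -0.047, -0.021, 0.13, 0], [0.025, -0.092, -0.041, 0.26, 0], [0.045, -0.134, -0.061, 0.39, 0], [0.071, -0.172, -0.081, 0.52, 0], [0.102, -0.207, -0.1, 0.65, 0], [0.136, -0.237, -0.12, 0.78, 0], [0.173, -0.262, -0.139, 0.91, 0], 8 [ 0.334 -0.061  0.66 ]
[0.212, -0.283, -0.158, 1.04, 0], 16 [ 0.118 -0.319  0.68 ]
24 [-0.214 -0.264  0.68 ]
```

>>> arm_command:
  increments:
    - [[0.009,-0.047,-0.021,0.13,0],[0.025,-0.092,-0.041,0.26,0],[0.045,-0.134,-0.061,0.39,0],[0.071,-0.172,-0.081,0.52,0],[0.102,-0.207,-0.1,0.65,0],[0.136,-0.237,-0.12,0.78,0],[0.173,-0.262,-0.139,0.91,0],[0.212,-0.283,-0.158,1.04,0]]

```text
time: 8.9
eef_pos: [0.3319, -0.0625, 0.6599]
ee_rot: [-3.121, -0.028, 2.981]
contact_force: [0.9, -0.2, -0.5]
gripper_width: 0.014
```

```bash
python3 - <<'E'
from h import *
p,R,s=tool(); print(p,s["ee_rot"].round(3),s["time"],s["q"].round(3))
a0=np.degrees(np.arctan2(p[1],p[0]))
for k in range(1,9):
    az=np.radians(a0+(-70-a0)*k/8); r=.34
    w=np.r_[r*np.cos(az),r*np.sin(az),p[2]+(.68-p[2])*k/8]
    print([*(R.T@(w-p)).round(3).tolist(),round(.13*k,2),0],end=", ")
im=optics.capture("wrist");cv2.imwrite("pics/w3.png",im[:,:,::-1])
E
```

```text
[ 0.33186731 -0.06252316  0.65990943] [-3.121 -0.028  2.981] 8.9 [-0.197 -0.165  0.152  1.614  0.039  1.723  1.368]
[0.002, -0.044, -0.002, 0.13, 0], [0.011, -0.087, -0.003, 0.26, 0], [0.026, -0.128, -0.004, 0.39, 0], [0.047, -0.167, -0.005, 0.52, 0], [0.072, -0.203, -0.006, 0.65, 0], [0.102, -0.236, -0.007, 0.78, 0], [0.135, -0.265, -0.008, 0.91, 0], [0.172, -0.288, -0.009, 1.04, 0],
```

View pics/w3.png

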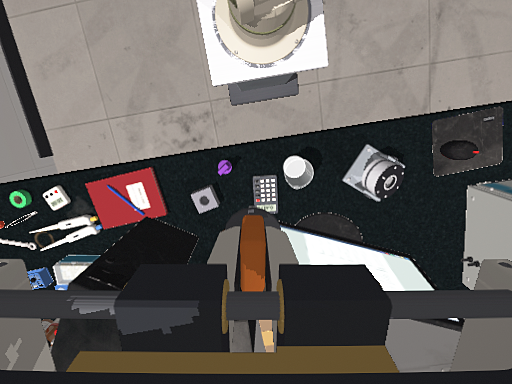

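Key is held between the fingers (252,250) and its holder (205,200) is empty. The floor behind the robot looks free. Continue the arc.

>>> arm_command:
  increments:
    - [[0.002,-0.044,-0.002,0.13,0],[0.011,-0.087,-0.003,0.26,0],[0.026,-0.128,-0.004,0.39,0],[0.047,-0.167,-0.005,0.52,0],[0.072,-0.203,-0.006,0.65,0],[0.102,-0.236,-0.007,0.78,0],[0.135,-0.265,-0.008,0.91,0],[0.172,-0.288,-0.009,1.04,0]]

```text
time: 9.75
eef_pos: [0.1168, -0.319, 0.6786]
ee_rot: [-3.107, 0.003, 1.941]
contact_force: [1.3, 0.0, -1.6]
gripper_width: 0.0142
```

```bash
python3 - <<'E'
from h import *
p,R,s=tool(); print(p,s["ee_rot"].round(3),s["time"],s["q"].round(3))
a0=np.degrees(np.arctan2(p[1],p[0]))
for k in range(1,9):
    az=np.radians(a0+(-129-a0)*k/8); r=.34
    w=np.r_[r*np.cos(az),r*np.sin(az),p[2]+(.68-p[2])*k/8]
    print([*(R.T@(w-p)).round(3).tolist(),round(.13*k,2),0],end=", ")
im=optics.capture("wrist");cv2.imwrite("pics/w4.png",im[:,:,::-1])
E
```

```text
[ 0.11678349 -0.31903431  0.67862792] [-3.107e+00  3.000e-03  1.941e+00] 9.75 [ 0.198 -0.262  0.549  1.594  0.171  1.783  1.136]
[0.003, -0.044, 0.001, 0.13, 0], [0.013, -0.086, 0.003, 0.26, 0], [0.027, -0.128, 0.004, 0.39, 0], [0.047, -0.167, 0.005, 0.52, 0], [0.072, -0.203, 0.006, 0.65, 0], [0.101, -0.236, 0.007, 0.78, 0], [0.134, -0.264, 0.007, 0.91, 0], [0.171, -0.288, 0.008, 1.04, 0],
```

View pics/w4.png

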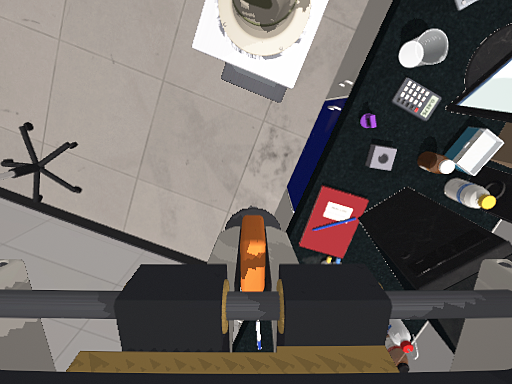

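Wall skirting (110,235) and a chair base (40,165) are far below and away from the path at z 0.68. Going on.

>>> arm_command:
  increments:
    - [[0.003,-0.044,0.001,0.13,0],[0.013,-0.086,0.003,0.26,0],[0.027,-0.128,0.004,0.39,0],[0.047,-0.167,0.005,0.52,0],[0.072,-0.203,0.006,0.65,0],[0.101,-0.236,0.007,0.78,0],[0.134,-0.264,0.007,0.91,0],[0.171,-0.288,0.008,1.04,0],[0.171,-0.288,0.008,1.04,0]]

```text
time: 10.7
eef_pos: [-0.2182, -0.2602, 0.6804]
ee_rot: [-3.13, 0.031, 0.89]
contact_force: [0.3, -0.7, -0.4]
gripper_width: 0.0138
```

```bash
cat >> h.py <<'E'
def report():
    p,R,s=tool(); A=axes(.8873); t=-A[:,2]
    print("t",s["time"],"p",p.round(4),"rot",s["ee_rot"].round(3),"q",s["q"].round(3),"w",s["gripper_width"].round(4))
    z=R[:,2]; print("toolz",z.round(3),"want",t.round(3),"err deg",np.degrees(np.arccos(z@t)).round(2),"tilt",np.degrees(np.arccos(-z[2])).round(1),"az",np.degrees(np.arctan2(z[1],z[0])).round(1))
    print("up in tool",R[2].round(3))
    return p,R,s
E
python3 -c "from h import *;report()"
```

```text
Traceback (most recent call last):
  File "h.py", line 25, in report
    print("t",s["time"],"p",p.round(4),"rot",s["ee_rot"].round(3),"q",s["q"].round(3),"w",s["gripper_width"].round(4))
                                                                                          ^^^^^^^^^^^^^^^^^^^^^^^^
AttributeError: 'float' object has no attribute 'round'
```

```bash
sed -i 's/s\["gripper_width"\].round(4)/s["gripper_width"]/' h.py; python3 -c "from h import *;report()"
```

```text
t 10.7 p [-0.2182 -0.2602  0.6804] rot [-3.13   0.031  0.89 ] q [ 1.047 -0.336  0.62   1.603  0.226  1.791  1.014] w 0.013805755851427582
toolz [-0.029 -0.017 -0.999] want [-0.316 -0.388 -0.866] err deg 28.22 tilt 1.9 az -149.2
up in tool [-0.031 -0.011 -0.999]
```

>>> arm_command:
  increments:
    - [[0,0,-0.05,0,0],[0,0,-0.1,0,0],[0,0,-0.15,0,0],[0,0,-0.2,0,0],[0,0,-0.25,0,0],[0,0,-0.3,0,0],[0,0,-0.35,0,0],[0,0,-0.4,0,0]]

```text
time: 11.5
eef_pos: [-0.1917, -0.2453, 0.7615]
ee_rot: [-3.119, 0.078, 0.905]
contact_force: [-0.7, 0.1, -0.6]
gripper_width: 0.014
```

```bash
python3 -c "from h import *;report()"
```

```text
t 11.5 p [-0.1917 -0.2453  0.7615] rot [-3.119  0.078  0.905] q [ 2.283e+00 -1.950e-01 -1.790e-01  1.403e+00 -2.000e-03  1.856e+00
  1.439e+00] w 0.01403702087587986
toolz [-0.066 -0.047 -0.997] want [-0.316 -0.388 -0.866] err deg 25.55 tilt 4.6 az -144.4
up in tool [-0.078 -0.023 -0.997]
```

>>> arm_command:
  increments:
    - [[0,0,-1.0,0,0],[0,0,-1.0,0,0],[0,0,-1.0,0,0],[0,0,-1.0,0,0]]

```text
time: 11.9
eef_pos: [-0.1983, -0.2538, 0.7916]
ee_rot: [-3.121, 0.134, 0.902]
contact_force: [-0.6, 0.9, -1.1]
gripper_width: 0.0137
```

```bash
python3 -c "from h import *;report()"
```

```text
t 11.9 p [-0.1983 -0.2538  0.7916] rot [-3.121  0.134  0.902] q [ 2.571 -0.187 -0.367  1.32  -0.043  1.862  1.52 ] w 0.013652078048256404
toolz [-0.099 -0.092 -0.991] want [-0.316 -0.388 -0.866] err deg 22.31 tilt 7.8 az -137.0
up in tool [-0.134 -0.02  -0.991]
```

>>> arm_command:
  increments:
    - [[0,0.05,0,0,0],[0,0.05,-1.0,0,0],[0,0.05,-1.0,0,0],[0,0.05,-1.0,0,0],[0,0.05,-1.0,0,0],[0,0.05,-1.0,0,0]]

```text
time: 12.5
eef_pos: [-0.161, -0.2888, 0.8161]
ee_rot: [-3.131, 0.191, 0.903]
contact_force: [-0.3, 0.1, -0.8]
gripper_width: 0.0135
```

```bash
python3 -c "from h import *;report()"
```

```text
t 12.5 p [-0.161  -0.2888  0.8161] rot [-3.131  0.191  0.903] q [ 2.572 -0.187 -0.478  1.258 -0.05   1.862  1.405] w 0.01352261810609465
toolz [-0.126 -0.142 -0.982] want [-0.316 -0.388 -0.866] err deg 19.06 tilt 11.0 az -131.4
up in tool [-0.19  -0.01  -0.982]
```

>>> arm_command:
  increments:
    - [[-0.2,0,-1.0,0,0],[-0.2,0,-1.0,0,0],[-0.2,0,-1.0,0,0]]

```text
time: 12.8
eef_pos: [-0.1722, -0.3033, 0.8454]
ee_rot: [-3.141, 0.25, 0.904]
contact_force: [0.2, 0.2, -1.2]
gripper_width: 0.0138
```

>>> arm_command:
  increments:
    - [[-0.5,0,-2.0,0,0],[-0.5,0,-2.0,0,0],[-0.5,0,-2.0,0,0]]

```text
time: 13.1
eef_pos: [-0.1831, -0.3134, 0.874]
ee_rot: [3.133, 0.308, 0.905]
contact_force: [-0.2, 0.5, -0.9]
gripper_width: 0.0137
```

```bash
python3 -c "from h import *;report()"
```

```text
t 13.1 p [-0.1831 -0.3134  0.874 ] rot [3.133 0.308 0.905] q [ 2.572 -0.146 -0.487  1.103 -0.031  1.862  1.401] w 0.013672303557271684
toolz [-0.18  -0.244 -0.953] want [-0.316 -0.388 -0.866] err deg 12.39 tilt 17.7 az -126.5
up in tool [-0.303  0.009 -0.953]
```

>>> arm_command:
  increments:
    - [[0,-0.05,0,0,0],[0,-0.09,0,0,0],[-0.6,-0.09,-2.0,0,0],[-0.6,-0.09,-2.0,0,0],[-0.6,-0.09,-2.0,0,0]]

```text
time: 13.6
eef_pos: [-0.2609, -0.2688, 0.9035]
ee_rot: [3.134, 0.368, 0.905]
contact_force: [0.3, 0.5, -0.3]
gripper_width: 0.0139
```

>>> arm_command:
  increments:
    - [[-0.7,0,-2.0,0,0],[-0.7,0,-2.0,0,0],[-0.7,0,-2.0,0,0]]

```text
time: 13.9
eef_pos: [-0.2658, -0.276, 0.9325]
ee_rot: [3.136, 0.429, 0.905]
contact_force: [0.3, 0.2, -0.8]
gripper_width: 0.0141
```

```bash
python3 -c "from h import *;report()"
```

```text
t 13.9 p [-0.2658 -0.276   0.9325] rot [3.136 0.429 0.905] q [ 2.572 -0.116 -0.279  0.962 -0.062  1.862  1.593] w 0.014130777084897846
toolz [-0.252 -0.33  -0.91 ] want [-0.316 -0.388 -0.866] err deg 5.51 tilt 24.6 az -127.3
up in tool [-0.416  0.005 -0.91 ]
```

>>> arm_command:
  increments:
    - [[0,-0.05,0,0,0],[0,-0.09,0,0,0],[-0.8,-0.2,-2.0,0,0],[-0.8,-0.2,-2.0,0,0],[-0.8,-0.2,-2.0,0,0]]

```text
time: 14.4
eef_pos: [-0.3391, -0.2256, 0.9579]
ee_rot: [-3.136, 0.489, 0.907]
contact_force: [0.8, 0.4, -0.8]
gripper_width: 0.0137
```

```bash
python3 -c "from h import *;report()"
```

```text
t 14.4 p [-0.3391 -0.2256  0.9579] rot [-3.136  0.489  0.907] q [ 2.428 -0.088  0.062  0.889 -0.113  1.862  1.767] w 0.013696294001791056
toolz [-0.294 -0.366 -0.883] want [-0.316 -0.388 -0.866] err deg 2.01 tilt 28.0 az -128.7
up in tool [-0.47  -0.005 -0.883]
```

>>> arm_command:
  increments:
    - [[-0.047,0,-0.09,0,0],[-0.047,0,-0.09,0,0],[-0.047,0,-0.09,0,0]]

```text
time: 14.7
eef_pos: [-0.3391, -0.2314, 0.9872]
ee_rot: [-3.124, 0.549, 0.905]
contact_force: [-0.2, -0.3, -0.6]
gripper_width: 0.0138
```

```bash
python3 - <<'E'
from h import *
p,R,s=report()
# retreat: arc from current az to 30 deg, r .40, z .70, via az decreasing magnitude (through -90, 0)
a0=np.degrees(np.arctan2(p[1],p[0])); r0=np.hypot(*p[:2]); print("az",a0,r0)
for k in range(1,11):
    az=np.radians(a0+6.8*k); r=r0+(.40-r0)*k/10; w=np.r_[r*np.cos(az),r*np.sin(az),p[2]-.022*k]
    print([*(R.T@(w-p)).round(3).tolist(),0,0],end=", ")
print(w)
E
```

```text
t 14.7 p [-0.3391 -0.2314  0.9872] rot [-3.124  0.549  0.905] q [ 2.487 -0.075  0.004  0.815 -0.119  1.862  1.754] w 0.013814251331303939
toolz [-0.336 -0.399 -0.853] want [-0.316 -0.388 -0.866] err deg 1.52 tilt 31.4 az -130.1
up in tool [-0.521 -0.015 -0.853]
az -145.6832922766031 0.41051334941899287
[0.002, 0.048, 0.024, 0, 0], [0.009, 0.096, 0.044, 0, 0], [0.021, 0.145, 0.062, 0, 0], [0.038, 0.193, 0.076, 0, 0], [0.06, 0.24, 0.088, 0, 0], [0.086, 0.285, 0.097, 0, 0], [0.117, 0.328, 0.103, 0, 0], [0.151, 0.367, 0.107, 0, 0], [0.19, 0.403, 0.109, 0, 0], [0.232, 0.434, 0.109, 0, 0], [ 0.08532612 -0.39079336  0.7671623 ]
```

>>> arm_command:
  increments:
    - [[0.002,0.048,0.024,-0.12,0],[0.009,0.096,0.044,-0.24,0],[0.021,0.145,0.062,-0.36,0],[0.038,0.193,0.076,-0.48,0],[0.06,0.24,0.088,-0.6,0],[0.086,0.285,0.097,-0.72,0],[0.117,0.328,0.103,-0.84,0],[0.151,0.367,0.107,-0.96,0],[0.19,0.403,0.109,-1.08,0],[0.232,0.434,0.109,-1.2,0]]

```text
time: 15.7
eef_pos: [0.0616, -0.3934, 0.7764]
ee_rot: [-2.619, 0.171, 2.151]
contact_force: [-0.1, -0.8, -0.7]
gripper_width: 0.014
```

```bash
python3 - <<'E'
from h import *
p,R,s=report()
a0=np.degrees(np.arctan2(p[1],p[0])); r0=np.hypot(*p[:2]); print("az",a0,r0)
for k in range(1,11):
    az=np.radians(a0+6.5*k); r=r0+(.42-r0)*k/10; w=np.r_[r*np.cos(az),r*np.sin(az),p[2]+(.64-p[2])*k/10]
    print([*(R.T@(w-p)).round(3).tolist(),round(-.12*k,2),0],end=", ")
print(w)
E
```

```text
t 15.7 p [ 0.0616 -0.3934  0.7764] rot [-2.619  0.171  2.151] q [ 2.081 -0.217 -0.837  1.427  0.305  1.571  1.812] w 0.01401944132969477
toolz [-0.336 -0.397 -0.854] want [-0.316 -0.388 -0.866] err deg 1.46 tilt 31.4 az -130.3
up in tool [-0.171 -0.492 -0.854]
az -81.10396488036164 0.39815629298679145
[-0.016, 0.044, -0.006, -0.12, 0], [-0.027, 0.09, -0.014, -0.24, 0], [-0.033, 0.136, -0.024, -0.36, 0], [-0.034, 0.183, -0.035, -0.48, 0], [-0.03, 0.23, -0.046, -0.6, 0], [-0.021, 0.276, -0.059, -0.72, 0], [-0.006, 0.32, -0.071, -0.84, 0], [0.013, 0.364, -0.084, -0.96, 0], [0.038, 0.404, -0.097, -1.08, 0], [0.067, 0.443, -0.108, -1.2, 0], [ 0.40351918 -0.11650008  0.64      ]
```

>>> arm_command:
  increments:
    - [[-0.016,0.044,-0.006,-0.12,0],[-0.027,0.09,-0.014,-0.24,0],[-0.033,0.136,-0.024,-0.36,0],[-0.034,0.183,-0.035,-0.48,0],[-0.03,0.23,-0.046,-0.6,0],[-0.021,0.276,-0.059,-0.72,0],[-0.006,0.32,-0.071,-0.84,0],[0.013,0.364,-0.084,-0.96,0],[0.038,0.404,-0.097,-1.08,0],[0.067,0.443,-0.108,-1.2,0]]

```text
time: 16.7
eef_pos: [0.3454, -0.1642, 0.621]
ee_rot: [-2.763, -0.37, -3.041]
contact_force: [0.4, -0.3, -0.4]
gripper_width: 0.0142
```

```bash
python3 - <<'E'
from h import *
p,R,s=report()
mt=optics.camera_model("top");ms=optics.camera_model("scene")
print("machine base top",[atz(np.array(q)*.64,mt,0).round(3) for q in((147,127),(147,283),(0,283))],"scene",[atz(np.array(q)*.64,ms,0).round(3) for q in((287,140),(420,108))])
# target: 0.12 m above mouth along the axis (TCP), tool x up the slope
A=axes(.8873); M=np.r_[.4681,.2677,.1018]; tgt=M+A[:,2]*.20
d=R.T@(tgt-p); print("tgt",tgt,"delta tool",d.round(3)); 
x=R.T@A[:,0]; print("turn needed",np.arctan2(x[1],x[0]))
E
```

```text
t 16.7 p [ 0.3454 -0.1642  0.621 ] rot [-2.763 -0.37  -3.041] q [ 1.164  0.101 -1.295  1.615  0.479  1.861  1.65 ] w 0.014220092879972753
toolz [-0.297 -0.401 -0.866] want [-0.316 -0.388 -0.866] err deg 1.33 tilt 30.0 az -126.5
up in tool [ 0.361 -0.345 -0.866]
machine base top [array([0.846, 0.517, 0.   ]), array([0.527, 0.511, 0.   ]), array([0.529, 0.811, 0.   ])] scene [array([0.552, 0.593, 0.   ]), array([0.853, 0.571, 0.   ])]
tgt [0.53125078 0.34523695 0.27500508] delta tool [-0.345  0.541  0.04 ]
turn needed -0.7214355736446942
```

>>> arm_command:
  increments:
    - [[-0.026,0.041,0.003,-0.07,0],[-0.053,0.083,0.006,-0.14,0],[-0.08,0.125,0.009,-0.21,0],[-0.106,0.166,0.012,-0.28,0],[-0.133,0.208,0.015,-0.35,0],[-0.16,0.25,0.018,-0.42,0],[-0.186,0.291,0.022,-0.49,0],[-0.212,0.333,0.025,-0.56,0],[-0.239,0.375,0.028,-0.63,0],[-0.265,0.416,0.031,-0.72,0]]

```text
time: 17.7
eef_pos: [0.4908, 0.2259, 0.3542]
ee_rot: [-3.117, -0.523, -2.259]
contact_force: [1.2, -0.6, -0.9]
gripper_width: 0.0144
```

```bash
python3 - <<'E'
from h import *
p,R,s=report()
A=axes(.8873); M=np.r_[.4681,.2677,.1018]; tgt=M+A[:,2]*.20
d=R.T@(tgt-p); print("tgt",tgt,"delta tool",d.round(3)); 
x=R.T@A[:,0]; print("turn needed",np.arctan2(x[1],x[0]))
im=optics.capture("wrist"); np.save("pics/w5.npy",im); cv2.imwrite("pics/w5.png",cv2.resize(im[:,:,::-1],(640,480)))
E
```

```text
t 17.7 p [0.4908 0.2259 0.3542] rot [-3.117 -0.523 -2.259] q [ 0.034  0.747 -1.196  1.587  0.545  1.803  1.197] w 0.014372700765267562
toolz [-0.297 -0.402 -0.866] want [-0.316 -0.388 -0.866] err deg 1.31 tilt 30.0 az -126.5
up in tool [ 0.499 -0.022 -0.866]
tgt [0.53125078 0.34523695 0.27500508] delta tool [-0.142  0.045  0.009]
turn needed -0.003724713494259546
```

View pics/w5.png

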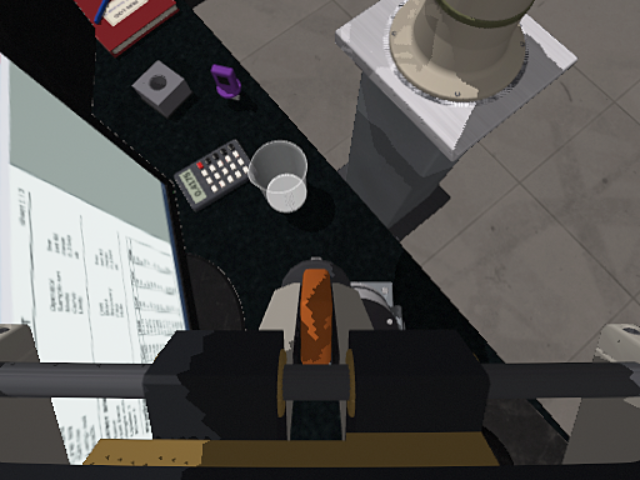

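The key is firm at (318,310), but it hides the hole at this pose. The earlier wrist shot w3 saw the drum from above, so I crop that together with a sharper top crop to refine the mouth and look for the slot.

```bash
python3 - <<'E'
from h import *
import json
p,R,s=tool(); T=np.array(optics.camera_model("wrist")["camera_from_world"])
H=np.eye(4); H[:3,:3]=R; H[:3,3]=p
X=T@H; print(X.round(4).tolist()) # cam_from_tool
H3=np.eye(4); H3[:3,:3]=Ro.from_euler("xyz",[-3.121,-.028,2.981]).as_matrix(); H3[:3,3]=[.33186731,-.06252316,.65990943]
m=optics.camera_model("wrist"); m3={k:float(m[k]) for k in("fx","fy","cx","cy","k1")}; m3["camera_from_world"]=(X@np.linalg.inv(H3)).tolist(); json.dump(m3,open("pics/w3.json","w"))
w1=json.load(open("pics/w1.json")); print("chk holder/key px in w3",proj([[.4606,-.2395,.036],[.4681,.2677,.1018]],m3))
w=cv2.imread("pics/w3.png"); t=np.load("pics/top0.npy")[:,:,::-1]
def crop(im,x,y,w,h): return cv2.resize(im[y:y+h,x:x+w],(400,400),interpolation=cv2.INTER_CUBIC)
A=crop(w,350,140,60,60); B=crop(t,145,176,50,50)
C=crop(w,376,162,30,30); D=crop(t,155,188,24,24)
cv2.imwrite("pics/crop2.png",cv2.resize(np.vstack([np.hstack([A,B]),np.hstack([C,D])]),(600,600)))
E
```

```text
[[-0.0001, 1.0, 0.0001, -0.0], [-0.9554, -0.0, -0.2953, 0.0375], [-0.2953, -0.0001, 0.9554, 0.159], [0.0, 0.0, 0.0, 1.0]]
chk holder/key px in w3 [[204.21528626 200.42272569]
 [390.41757234 181.90133184]]
```

View pics/crop2.png

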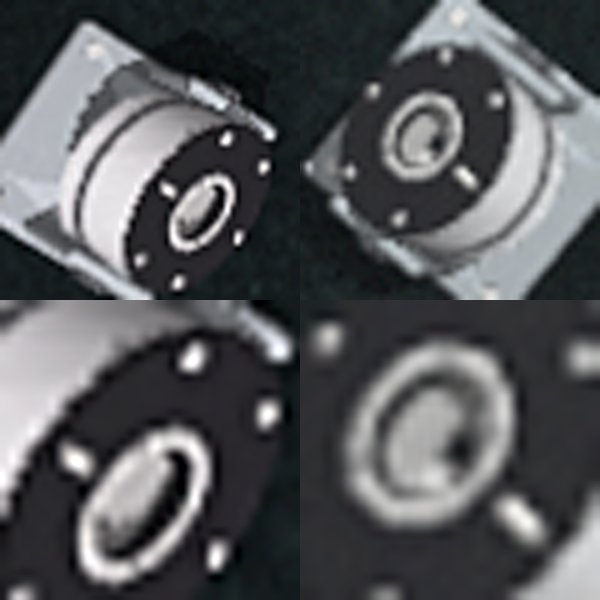

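w3 crop shows hole (202,212), line (168,189) and five bolts. Top crop shows hole (422,137), line (467,178) and five bolts. Refit jointly and score slot angles on both images.

```bash
cat > fit.py <<'E'
from h import *
import json
from scipy.optimize import least_squares
mt=optics.camera_model("top"); m3=json.load(open("pics/w3.json"))
c=lambda q,x0,y0,s:[(x0+(np.array(a)[0]+.5)/s-.5,y0+(np.array(a)[1]+.5)/s-.5) for a in q]
V=[(m3,np.array(c([(227,138),(264,166),(238,236),(178,283),(140,260)],350,140,5)),c([(202,212)],350,140,5)[0],c([(168,189)],350,140,5)[0]),
   (mt,np.array(c([(145,55),(197,100),(74,90),(49,171),(100,218)],145,176,6)),c([(122,137)],145,176,6)[0],c([(167,178)],145,176,6)[0])]
def res(p,Vs=V):
    A=axes(p[3]); a=np.pi/3*np.arange(1,6); C=p[:3]
    P=C+p[4]*(np.cos(a)[:,None]*A[:,0]+np.sin(a)[:,None]*A[:,1]); r=[]
    for m,b,h,l in Vs:
        uv=proj(P,m)
        for o in b: r+=list(o-uv[np.argmin(((uv-o)**2).sum(1))])
        r+=list(h-proj(C,m)[0]); r+=list(.6*(l-proj(C+p[5]*A[:,0],m)[0]))
    return np.array(r)
def fit(Vs=V): return least_squares(res,[.4681,.2677,.1018,.887,.042,.03],args=(Vs,),loss="soft_l1")
if __name__=="__main__":
    s=fit(); print(s.x.round(4),s.cost,np.abs(res(s.x)).max()); print(res(s.x).round(2))
    C,A=s.x[:3],axes(s.x[3])
    W=cv2.imread("pics/w3.png").mean(2); Tt=np.load("pics/top0.npy").mean(2)
    for m,im,n in((m3,W,"w3"),(mt,Tt,"top")):
        o=-np.array(m["camera_from_world"])[:3,:3].T@np.array(m["camera_from_world"])[:3,3]
        g=np.linspace(-14,14,57)*1e-3; gx,gy=[v.ravel() for v in np.meshgrid(g,g)]; k=np.hypot(gx,gy)<.0145; gx,gy=gx[k],gy[k]
        P=C-.015*A[:,2]+gx[:,None]*A[:,0]+gy[:,None]*A[:,1]
        d=o-P; lam=.015/(d@A[:,2]); Q=P+d*lam[:,None]-C; vis=np.hypot(Q@A[:,0],Q@A[:,1])<.0135
        uv=proj(P,m); v=cv2.remap(im.astype(np.float32),uv[:,0].astype(np.float32)[None],uv[:,1].astype(np.float32)[None],cv2.INTER_LINEAR)[0]
        print(n,"visible",vis.mean())
        for a in range(-40,41,10):
            t=np.radians(a); x=np.cos(t)*gx+np.sin(t)*gy; y=-np.sin(t)*gx+np.cos(t)*gy
            ins=(np.abs(x)<.013)&(np.abs(y)<.005)&vis; out=(np.abs(y)>.006)&vis
            print(a,round(v[ins].mean()),round(v[out].mean()) if out.any() else None,end=" | ")
        print(); G=np.full((29,29),-1); 
        for xx,yy,vv,q in zip(gx,gy,v,vis):
            if q: G[int(round((xx+.014)*1000)),int(round((yy+.014)*1000))]=vv
        for row in G[::-2]: print(" ".join("  ." if q<0 else f"{q:3d}" for q in row[::-2]))
E
python3 fit.py
```

```text
[0.469  0.2679 0.0993 0.8879 0.0424 0.0374] 0.20560030818563102 0.23270360410259627
[-0.05 -0.05  0.08  0.   -0.08 -0.12 -0.12  0.23 -0.02  0.23 -0.05 -0.03
 -0.01 -0.   -0.19  0.16 -0.02  0.15  0.06 -0.05 -0.13 -0.11  0.15 -0.17
 -0.14  0.22 -0.09  0.08]
w3 visible 0.061520825372564
-40 190 188 | -30 190 187 | -20 190 187 | -10 189 188 | 0 189 190 | 10 189 185 | 20 189 188 | 30 188 189 | 40 190 188 | 
  .   .   .   .   .   .   .   .   .   .   .   .   .   .   .
  .   .   .   .   .   .   .   .   .   .   .   .   .   .   .
  .   .   .   .   .   .   .   .   .   .   .   .   .   .   .
  .   .   .   .   .   .   .   .   .   .   .   .   .   .   .
  .   .   .   .   .   .   .   .   .   .   .   .   .   .   .
  .   .   .   .   .   .   .   .   .   .   .   .   .   .   .
  .   .   .   .   .   .   .   .   .   .   .   .   .   .   .
  .   .   .   .   .   .   .   .   .   .   .   .   .   .   .
  .   .   .   .   .   .   .   .   .   .   .   .   .   .   .
  .   .   .   .   .   .   .   .   .   .   .   .   .   .   .
  .   .   .   .   .   .   .   .   .   .   .   .   .   .   .
  .   .   .   .   .   .   .   .   
[... 554 characters left out ...]
   .   .   .   .   .   .   .   .   .   .
  .   .   .   .   .   .   .   .   .   .   .   .   .   .   .
  .   .   .   .   .   .   .   .   .   .   .   .   .   .   .
  .   .   .   .   .   .   .   .   .   .   .   .   .   .   .
  .   .   .   .   .  90  79  60  69  98 128 184   .   .   .
  .   .   .   . 109  81  59  47  48  87 143 191 196   .   .
  .   .   . 123 103  72  58  44  45  92 158 194 214 179   .
  .   . 104 110  98  86  77  54  78  97 149 196 202 183   .
  .   .  98  96 108 120 115 116 133 137 152 182 184 183   .
  .   .  94 101 127 155 148 154 154 159 164 173 177   .   .
  .   .   . 115 140 164 169 168 168 170 169 171   .   .   .
  .   .   .   .   . 173 174 173 174 172   .   .   .   .   .
```

```bash
cat >> h.py <<'E'
M=np.r_[.469,.2679,.0993]; PHI=.8879
UPT=np.r_[-.021,-.020,-.9996]   # key axis (head to handle) in tool axes, as it was grasped
def tipinfo(M=M):
    p,R,s=report(); A=axes(PHI); k=UPT/np.linalg.norm(UPT)
    tip=p+R@(np.r_[0,0,.006]-.054*k); e=A.T@(tip-M); kd=A.T@(R@k)
    x=R.T@A[:,0]; print("tip in mouth mm",(e*1e3).round(2),"key axis in mouth",kd.round(3),"turn to x",np.arctan2(x[1],x[0]).round(3))
    f=A.T@s["contact_force"]; print("force in mouth axes",f.round(2),"torque",(A.T@s["torque"]).round(3))
    return p,R,s,A,e
def go(goal_mm,M=M):
    p,R,s,A,e=tipinfo(M); d=R.T@(A@(np.array(goal_mm)/1e3-e)); print("delta tool for",goal_mm,d.round(4)); return d
E
python3 -c "
from h import *
go([0,0,60]);go([0,0,12])"
```

```text
t 17.75 p [0.4913 0.2303 0.349 ] rot [-3.126 -0.524 -2.246] q [ 0.027  0.757 -1.195  1.585  0.547  1.8    1.199] w 0.0138386691379569
toolz [-0.3   -0.401 -0.866] want [-0.316 -0.388 -0.866] err deg 1.15 tilt 30.0 az -126.9
up in tool [ 0.5   -0.014 -0.866]
tip in mouth mm [139.13  41.13 148.67] key axis in mouth [-0.021  0.     1.   ] turn to x 0.007
force in mouth axes [-2.04 -0.61 -3.3 ] torque [-0.235  0.719  0.093]
delta tool for [0, 0, 60] [-0.1394  0.0419  0.0878]
t 17.75 p [0.4913 0.2303 0.349 ] rot [-3.126 -0.524 -2.246] q [ 0.027  0.757 -1.195  1.585  0.547  1.8    1.199] w 0.0138386691379569
toolz [-0.3   -0.401 -0.866] want [-0.316 -0.388 -0.866] err deg 1.15 tilt 30.0 az -126.9
up in tool [ 0.5   -0.014 -0.866]
tip in mouth mm [139.13  41.13 148.67] key axis in mouth [-0.021  0.     1.   ] turn to x 0.007
force in mouth axes [-2.04 -0.61 -3.3 ] torque [-0.235  0.719  0.093]
delta tool for [0, 0, 12] [-0.1395  0.0429  0.1358]
```

>>> arm_command:
  increments:
    - [[-0.035,0.01,0.0,0.07,0],[-0.07,0.02,0.005,0.14,0],[-0.105,0.032,0.02,0.14,0],[-0.1394,0.0419,0.04,0.14,0],[-0.1394,0.0419,0.065,0.14,0],[-0.1394,0.0419,0.0878,0.14,0],[-0.1394,0.0419,0.0878,0.14,0],[-0.1394,0.0419,0.0878,0.14,0]]

```text
time: 18.55
eef_pos: [0.5091, 0.3085, 0.2097]
ee_rot: [-3.035, -0.513, -2.423]
contact_force: [-0.8, 0.4, -0.2]
gripper_width: 0.0139
```

```bash
python3 - <<'E'
from h import *
go([0,0,12])
t=optics.capture("top")[:,:,::-1]; s=optics.capture("scene")[:,:,::-1]
w=optics.capture("wrist")[:,:,::-1]; cv2.imwrite("pics/wx.png",w)
a=cv2.resize(t[150:240,110:230],(400,300),interpolation=cv2.INTER_CUBIC); b=cv2.resize(s[90:195,130:270],(400,300),interpolation=cv2.INTER_CUBIC)
cv2.imwrite("pics/ts.png",np.hstack([a,b]))
E
```

```text
t 18.55 p [0.5091 0.3085 0.2097] rot [-3.035 -0.513 -2.423] q [-0.145  0.923 -1.061  1.575  0.634  1.643  0.962] w 0.013949812132649102
toolz [-0.297 -0.401 -0.866] want [-0.316 -0.388 -0.866] err deg 1.3 tilt 30.0 az -126.6
up in tool [ 0.491 -0.093 -0.866]
tip in mouth mm [ 6.86  5.59 64.03] key axis in mouth [-0.017  0.     1.   ] turn to x -0.148
force in mouth axes [ 0.09 -0.84 -0.28] torque [-0.08   0.614  0.031]
delta tool for [0, 0, 12] [-0.0057  0.0077  0.0519]
```

View pics/ts.png

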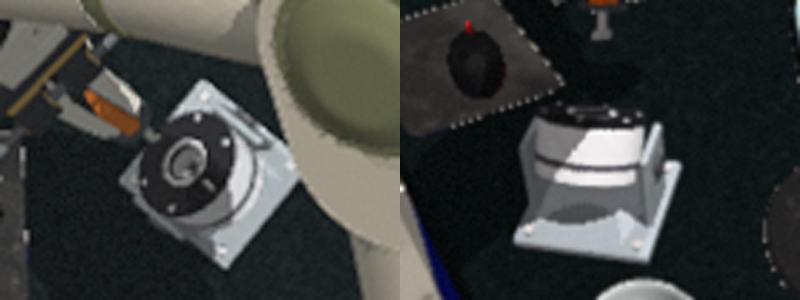

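Top and scene crops: the arm is well clear, the head hangs at scene crop (601,35), and the mouth is open (188,160). I check that head pixel against the prediction.

```bash
python3 - <<'E'
from h import *
p,R,s,A,e=tipinfo(); ms=optics.camera_model("scene"); mt=optics.camera_model("top")
k=UPT/np.linalg.norm(UPT); g=p+R@np.r_[0,0,.006]; x=R[:,0]
for n,q in(("tip",g-.054*R@k),("head+",g-.0505*R@k+.012*x),("head-",g-.0505*R@k-.012*x),("collar",g-.0275*R@k),("collar low rim",g-.030*R@k)):
    u=proj(q,ms)[0]; v=proj(q,mt)[0]; print(n,"scene crop",((u-[130,90]+.5)*400/140-.5+[400,0]).round(1),"top crop",((v-[110,150]+.5)*400/120-.5).round(1))
go([0,0,12]); go([0,0,-9])
E
```

```text
t 18.7 p [0.5092 0.3095 0.2107] rot [-3.035 -0.511 -2.423] q [-0.146  0.922 -1.061  1.574  0.634  1.642  0.962] w 0.01393908539890962
toolz [-0.295 -0.4   -0.868] want [-0.316 -0.388 -0.866] err deg 1.37 tilt 29.8 az -126.4
up in tool [ 0.489 -0.093 -0.868]
tip in mouth mm [ 6.5   5.11 65.33] key axis in mouth [-0.014 -0.     1.   ] turn to x -0.148
force in mouth axes [-0.41  0.2  -0.43] torque [-0.052  0.594  0.055]
tip scene crop [598.1  39.3] top crop [148.7 133.4]
head+ scene crop [592.2  36.1] top crop [153.  140.9]
head- scene crop [604.3  34.1] top crop [139.6 122.7]
collar scene crop [599.9   7.2] top crop [129.4 121.1]
collar low rim scene crop [599.7  10.2] top crop [131.3 122.3]
t 18.7 p [0.5092 0.3095 0.2107] rot [-3.035 -0.511 -2.423] q [-0.146  0.922 -1.061  1.574  0.634  1.642  0.962] w 0.01393908539890962
toolz [-0.295 -0.4   -0.868] want [-0.316 -0.388 -0.866] err deg 1.37 tilt 29.8 az -126.4
up in tool [ 0.489 -0.093 -0.868]
tip in mouth mm [ 6.5   5.11 65.33] key axis in mouth [-0.014 -0.     1.   ] turn to x -0.148
force in mouth axes [-0.41  0.2  -0.43] torque [-0.052  0.594  0.055]
delta tool for [0, 0, 12] [-0.0053  0.0072  0.0532]
t 18.7 p [0.5092 0.3095 0.2107] rot [-3.035 -0.511 -2.423] q [-0.146  0.922 -1.061  1.574  0.634  1.642  0.962] w 0.01393908539890962
toolz [-0.295 -0.4   -0.868] want [-0.316 -0.388 -0.866] err deg 1.37 tilt 29.8 az -126.4
up in tool [ 0.489 -0.093 -0.868]
tip in mouth mm [ 6.5   5.11 65.33] key axis in mouth [-0.014 -0.     1.   ] turn to x -0.148
force in mouth axes [-0.41  0.2  -0.43] torque [-0.052  0.594  0.055]
delta tool for [0, 0, -9] [-0.0052  0.0077  0.0742]
```

>>> arm_command:
  increments:
    - [[-0.0053,0.0072,0.0,0,0],[-0.0053,0.0072,0.02,0,0],[-0.0053,0.0072,0.04,0,0],[-0.0053,0.0072,0.0532,0,0],[-0.0053,0.0072,0.0532,0,0],[-0.0053,0.0072,0.0532,0,0],[-0.0053,0.0072,0.0532,0,0]]

```text
time: 19.4
eef_pos: [0.4918, 0.2966, 0.1609]
ee_rot: [-3.034, -0.511, -2.423]
contact_force: [0.6, -0.5, -1.1]
gripper_width: 0.0138
```

```bash
python3 - <<'E'
from h import *
go([0,0,5]); go([0,0,-9])
t=optics.capture("top")[:,:,::-1]; s=optics.capture("scene")[:,:,::-1]
a=cv2.resize(t[170:230,130:210],(400,300),interpolation=cv2.INTER_CUBIC); b=cv2.resize(s[100:160,160:240],(400,300),interpolation=cv2.INTER_CUBIC)
cv2.imwrite("pics/ts2.png",np.hstack([a,b]))
E
```

```text
t 19.4 p [0.4918 0.2966 0.1609] rot [-3.034 -0.511 -2.423] q [-0.139  0.958 -1.045  1.66   0.668  1.553  0.917] w 0.013797839953573206
toolz [-0.295 -0.401 -0.867] want [-0.316 -0.388 -0.866] err deg 1.39 tilt 29.9 az -126.4
up in tool [ 0.489 -0.093 -0.867]
tip in mouth mm [-0.17 -0.27 11.71] key axis in mouth [-0.015 -0.001  1.   ] turn to x -0.147
force in mouth axes [-0.59  0.81 -0.97] torque [-0.045  0.572 -0.008]
delta tool for [0, 0, 5] [ 0.0002 -0.0001  0.0067]
t 19.4 p [0.4918 0.2966 0.1609] rot [-3.034 -0.511 -2.423] q [-0.139  0.958 -1.045  1.66   0.668  1.553  0.917] w 0.013797839953573206
toolz [-0.295 -0.401 -0.867] want [-0.316 -0.388 -0.866] err deg 1.39 tilt 29.9 az -126.4
up in tool [ 0.489 -0.093 -0.867]
tip in mouth mm [-0.17 -0.27 11.71] key axis in mouth [-0.015 -0.001  1.   ] turn to x -0.147
force in mouth axes [-0.59  0.81 -0.97] torque [-0.045  0.572 -0.008]
delta tool for [0, 0, -9] [0.0003 0.0002 0.0207]
```

View pics/ts2.png

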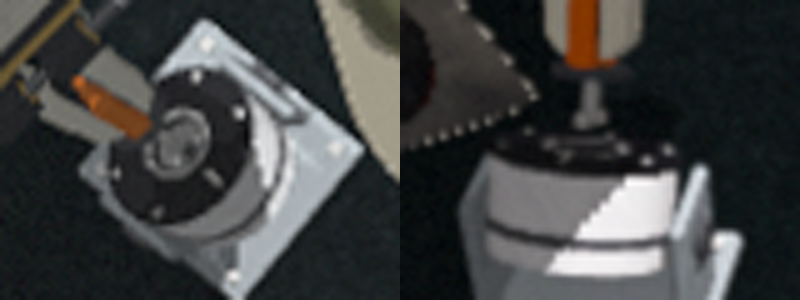

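The head (588,120 in the scene crop) stands just above the mouth (583,148). Enter slowly to 9 mm depth.

>>> arm_command:
  increments:
    - [[0.0002,0,0.005,0,0],[0.0002,0,0.01,0,0],[0.0002,0.0001,0.015,0,0],[0.0002,0.0002,0.0207,0,0],[0.0002,0.0002,0.0207,0,0]]

```text
time: 20.0
eef_pos: [0.4848, 0.2874, 0.1425]
ee_rot: [-3.034, -0.513, -2.423]
contact_force: [-0.8, -0.3, -0.8]
gripper_width: 0.0137
```

```bash
python3 -c "
from h import *
go([0,0,-17])"
```

```text
t 20.0 p [0.4848 0.2874 0.1425] rot [-3.034 -0.513 -2.423] q [-0.131  0.971 -1.038  1.697  0.683  1.519  0.901] w 0.013704716082560105
toolz [-0.296 -0.402 -0.866] want [-0.316 -0.388 -0.866] err deg 1.38 tilt 30.0 az -126.4
up in tool [ 0.49  -0.094 -0.866]
tip in mouth mm [  0.69   0.16 -10.04] key axis in mouth [-0.017 -0.001  1.   ] turn to x -0.147
force in mouth axes [ 0.26 -0.41 -1.03] torque [-0.2    0.374  0.002]
delta tool for [0, 0, -17] [-0.0006  0.0004  0.007 ]
```

>>> arm_command:
  increments:
    - [[-0.0006,0.0004,0.002,0,0],[-0.0006,0.0004,0.003,0,0],[-0.0006,0.0004,0.004,0,0],[-0.0006,0.0004,0.005,0,0],[-0.0006,0.0004,0.006,0,0],[-0.0006,0.0004,0.006,0,0]]

```text
time: 20.6
eef_pos: [0.4839, 0.2865, 0.1382]
ee_rot: [-3.034, -0.511, -2.423]
contact_force: [3.3, 2.6, 12.1]
gripper_width: 0.0139
```

```bash
python3 -c "
from h import *
go([0,0,-19])"
```

```text
t 20.6 p [0.4839 0.2865 0.1382] rot [-3.034 -0.511 -2.423] q [-0.131  0.974 -1.037  1.703  0.688  1.511  0.896] w 0.013900584130694347
toolz [-0.295 -0.401 -0.867] want [-0.316 -0.388 -0.866] err deg 1.42 tilt 29.8 az -126.3
up in tool [ 0.489 -0.094 -0.867]
tip in mouth mm [ -0.42   0.08 -14.4 ] key axis in mouth [-0.015 -0.001  1.   ] turn to x -0.148
force in mouth axes [ 2.5   0.89 12.48] torque [ 0.291 -0.25   0.032]
delta tool for [0, 0, -19] [0.0005 0.0001 0.0046]
```

Plate contact at -14.4 mm, as expected. Ease off to about 5 N and sweep the angle.

>>> arm_command:
  increments:
    - [[0.0003,0,-0.0008,0.0,0],[0.0003,0,-0.0008,0.03,0],[0.0003,0,-0.0008,0.06,0],[0.0003,0,-0.0008,0.09,0],[0.0003,0,-0.0008,0.12,0],[0.0003,0,-0.0008,0.12,0]]

```text
time: 21.2
eef_pos: [0.4837, 0.287, 0.1384]
ee_rot: [-2.969, -0.493, -2.559]
contact_force: [2.4, 3.2, 6.5]
gripper_width: 0.0139
```

```bash
python3 -c "
from h import *
tipinfo()"
```

```text
t 21.2 p [0.4837 0.287  0.1384] rot [-2.969 -0.493 -2.559] q [-0.144  0.959 -1.005  1.704  0.671  1.492  0.795] w 0.013886442592520544
toolz [-0.295 -0.4   -0.868] want [-0.316 -0.388 -0.866] err deg 1.39 tilt 29.8 az -126.4
up in tool [ 0.473 -0.151 -0.868]
tip in mouth mm [ -0.8   -0.56 -14.1 ] key axis in mouth [-0.011  0.001  1.   ] turn to x -0.268
force in mouth axes [-0.16 -0.17  7.6 ] torque [-0.146  0.591  0.097]
```

>>> arm_command:
  increments:
    - [[0.0005,-0.0005,-0.0001,0.03,0],[0.0005,-0.0005,-0.0001,0.06,0],[0.0005,-0.0005,-0.0001,0.09,0],[0.0005,-0.0005,-0.0001,0.12,0],[0.0005,-0.0005,-0.0001,0.14,0],[0.0005,-0.0005,-0.0001,0.14,0]]

```text
time: 21.8
eef_pos: [0.4838, 0.2865, 0.1386]
ee_rot: [-2.898, -0.464, -2.713]
contact_force: [2.5, 4.8, 6.5]
gripper_width: 0.014
```

```bash
python3 -c "
from h import *
tipinfo()"
```

```text
t 21.8 p [0.4838 0.2865 0.1386] rot [-2.898 -0.464 -2.713] q [-0.158  0.941 -0.969  1.705  0.652  1.472  0.679] w 0.013959665603958032
toolz [-0.295 -0.4   -0.868] want [-0.316 -0.388 -0.866] err deg 1.39 tilt 29.8 az -126.4
up in tool [ 0.448 -0.216 -0.868]
tip in mouth mm [ -0.52  -0.29 -14.09] key axis in mouth [-0.007  0.003  1.   ] turn to x -0.408
force in mouth axes [-1.34 -1.12  8.32] torque [-0.233  0.924  0.099]
```

>>> arm_command:
  increments:
    - [[0.0004,-0.0004,-0.0003,-0.04,0],[0.0004,-0.0004,-0.0003,-0.08,0],[0.0004,-0.0004,-0.0003,-0.12,0],[0.0004,-0.0004,-0.0003,-0.16,0],[0.0004,-0.0004,-0.0003,-0.2,0],[0.0004,-0.0004,-0.0003,-0.24,0],[0.0004,-0.0004,-0.0003,-0.28,0],[0.0004,-0.0004,-0.0003,-0.32,0],[0.0004,-0.0004,-0.0003,-0.36,0],[0.0004,-0.0004,-0.0003,-0.36,0]]

```text
time: 22.8
eef_pos: [0.4842, 0.285, 0.1389]
ee_rot: [-3.09, -0.519, -2.308]
contact_force: [4.4, 1.8, 6.2]
gripper_width: 0.0136
```

```bash
python3 -c "
from h import *
tipinfo()"
```

```text
t 22.8 p [0.4842 0.285  0.1389] rot [-3.09  -0.519 -2.308] q [-0.118  0.986 -1.063  1.703  0.701  1.527  0.982] w 0.013649184879348571
toolz [-0.295 -0.402 -0.867] want [-0.316 -0.388 -0.866] err deg 1.43 tilt 29.9 az -126.3
up in tool [ 0.496 -0.045 -0.867]
tip in mouth mm [  0.92   1.36 -14.24] key axis in mouth [-0.017 -0.004  1.   ] turn to x -0.047
force in mouth axes [-0.47  2.27  7.41] torque [0.581 0.585 0.054]
```

>>> arm_command:
  increments:
    - [[-0.0008,0.0013,-0.0001,0,0],[-0.0008,0.0013,-0.0001,-0.04,0],[-0.0008,0.0013,-0.0001,-0.08,0],[-0.0008,0.0013,-0.0001,-0.12,0],[-0.0008,0.0013,-0.0001,-0.16,0],[-0.0008,0.0013,-0.0001,-0.16,0]]

```text
time: 23.4
eef_pos: [0.4841, 0.2861, 0.1385]
ee_rot: [3.102, -0.52, -2.124]
contact_force: [4.9, 0.5, 8.2]
gripper_width: 0.0137
```

```bash
python3 -c "
from h import *
tipinfo()"
```

```text
t 23.4 p [0.4841 0.2861 0.1385] rot [ 3.102 -0.52  -2.124] q [-0.105  1.008 -1.104  1.701  0.723  1.553  1.115] w 0.013720098707327502
toolz [-0.294 -0.402 -0.867] want [-0.316 -0.388 -0.866] err deg 1.47 tilt 29.9 az -126.2
up in tool [ 0.497  0.034 -0.867]
tip in mouth mm [  0.23   0.81 -14.18] key axis in mouth [-0.021 -0.008  1.   ] turn to x 0.112
force in mouth axes [1.12 3.5  8.87] torque [ 0.969  0.562 -0.015]
```

>>> arm_command:
  increments:
    - [[-0.0002,0.0006,-0.0004,-0.03,0],[-0.0002,0.0006,-0.0004,-0.06,0],[-0.0002,0.0006,-0.0004,-0.1,0],[-0.0002,0.0006,-0.0004,-0.13,0],[-0.0002,0.0006,-0.0004,-0.16,0],[-0.0002,0.0006,-0.0004,-0.16,0]]

```text
time: 24.0
eef_pos: [0.4832, 0.287, 0.1386]
ee_rot: [3.01, -0.506, -1.939]
contact_force: [3.8, 0.7, 5.8]
gripper_width: 0.0133
```

```bash
python3 -c "
from h import *
tipinfo()"
```

```text
t 24.0 p [0.4832 0.287  0.1386] rot [ 3.01  -0.506 -1.939] q [-0.092  1.03  -1.145  1.7    0.742  1.578  1.25 ] w 0.013320079806894715
toolz [-0.295 -0.402 -0.867] want [-0.316 -0.388 -0.866] err deg 1.41 tilt 29.9 az -126.3
up in tool [ 0.485  0.114 -0.867]
tip in mouth mm [  0.26  -0.33 -14.05] key axis in mouth [-0.023 -0.011  1.   ] turn to x 0.274
force in mouth axes [0.33 2.51 6.54] torque [0.642 0.674 0.045]
```

>>> arm_command:
  increments:
    - [[-0.0002,-0.0003,0,-0.03,0],[-0.0002,-0.0003,0,-0.06,0],[-0.0002,-0.0003,0,-0.1,0],[-0.0002,-0.0003,0,-0.13,0],[-0.0002,-0.0003,0,-0.16,0],[-0.0002,-0.0003,0,-0.16,0]]

```text
time: 24.6
eef_pos: [0.4837, 0.2872, 0.1385]
ee_rot: [2.926, -0.479, -1.761]
contact_force: [4.8, 2.0, 5.8]
gripper_width: 0.0136
```

```bash
python3 -c "
from h import *
tipinfo()"
```

```text
t 24.6 p [0.4837 0.2872 0.1385] rot [ 2.926 -0.479 -1.761] q [-0.08   1.051 -1.181  1.699  0.761  1.602  1.387] w 0.013552398425460506
toolz [-0.295 -0.401 -0.867] want [-0.316 -0.388 -0.866] err deg 1.42 tilt 29.9 az -126.3
up in tool [ 0.461  0.19  -0.867]
tip in mouth mm [ -0.03   0.17 -13.95] key axis in mouth [-0.025 -0.015  1.   ] turn to x 0.434
force in mouth axes [-1.11  2.47  7.29] torque [0.694 0.796 0.094]
```

The whole angle range gave no entry, so the head is probably off-centre sideways. Lift 2.5 mm, return to the visually estimated angle (about -10 degrees), and centre by touching the hole wall.

>>> arm_command:
  increments:
    - [[0,0,-0.003,0.05,0],[0,0,-0.003,0.15,0],[0,0,-0.003,0.3,0],[0,0,-0.003,0.45,0],[0,0,-0.003,0.6,0],[0,0,-0.003,0.6,0],[0,0,-0.003,0.6,0]]

```text
time: 25.3
eef_pos: [0.4835, 0.288, 0.1406]
ee_rot: [-3.025, -0.512, -2.44]
contact_force: [-0.2, -0.3, 0.1]
gripper_width: 0.0137
```

```bash
python3 -c "
from h import *
go([0,0,-11.5])"
```

```text
t 25.3 p [0.4835 0.288  0.1406] rot [-3.025 -0.512 -2.44 ] q [-0.137  0.969 -1.029  1.699  0.68   1.512  0.887] w 0.013687004308765184
toolz [-0.296 -0.403 -0.866] want [-0.316 -0.388 -0.866] err deg 1.41 tilt 30.0 az -126.3
up in tool [ 0.49  -0.102 -0.866]
tip in mouth mm [  0.16  -1.19 -11.84] key axis in mouth [-0.017 -0.001  1.   ] turn to x -0.162
force in mouth axes [ 0.35  0.07 -0.07] torque [-0.091  0.607  0.076]
delta tool for [0, 0, -11.5] [-0.0003 -0.0012 -0.0003]
```

>>> arm_command:
  increments:
    - [[0.001,-0.0012,0,0,0],[0.002,-0.0012,0,0,0],[0.003,-0.0012,0,0,0],[0.0036,-0.0012,0,0,0],[0.0036,-0.0012,0,0,0]]

```text
time: 25.8
eef_pos: [0.4821, 0.2852, 0.1427]
ee_rot: [-3.023, -0.511, -2.445]
contact_force: [0.4, 0.5, -1.3]
gripper_width: 0.0139
```

```bash
python3 -c "
from h import *
tipinfo()"
```

```text
t 25.8 p [0.4821 0.2852 0.1427] rot [-3.023 -0.511 -2.445] q [-0.132  0.964 -1.031  1.705  0.677  1.51   0.884] w 0.013882495713890318
toolz [-0.296 -0.402 -0.866] want [-0.316 -0.388 -0.866] err deg 1.37 tilt 30.0 az -126.4
up in tool [ 0.489 -0.103 -0.866]
tip in mouth mm [  3.78  -0.55 -11.55] key axis in mouth [-0.016 -0.     1.   ] turn to x -0.167
force in mouth axes [-1.22  0.02 -0.79] torque [-0.126  0.615  0.073]
```

>>> arm_command:
  increments:
    - [[-0.002,0,0,0,0],[-0.004,0,0,0,0],[-0.006,0,0,0,0],[-0.007,0,0,0,0],[-0.0075,0,0,0,0],[-0.0075,0,0,0,0]]

```text
time: 26.4
eef_pos: [0.4872, 0.2895, 0.139]
ee_rot: [-3.023, -0.51, -2.445]
contact_force: [-0.4, -0.4, -0.7]
gripper_width: 0.0137
```

```bash
python3 -c "
from h import *
tipinfo()"
```

```text
t 26.4 p [0.4872 0.2895 0.139 ] rot [-3.023 -0.51  -2.445] q [-0.138  0.973 -1.026  1.69   0.682  1.514  0.887] w 0.013665918828823783
toolz [-0.296 -0.402 -0.866] want [-0.316 -0.388 -0.866] err deg 1.38 tilt 30.0 az -126.4
up in tool [ 0.489 -0.103 -0.866]
tip in mouth mm [ -3.79   0.66 -11.49] key axis in mouth [-0.016 -0.001  1.   ] turn to x -0.167
force in mouth axes [ 0.12 -0.04 -0.83] torque [-0.103  0.637  0.013]
```

No wall contact because at this depth the head is already below the 5 mm cover. Centre, raise the head to the cover's level and probe there.

>>> arm_command:
  increments:
    - [[0.0038,0,0,0,0],[0.0038,0.0006,-0.004,0,0],[0.0038,0.0006,-0.0075,0,0],[0.0055,0.0006,-0.0075,0,0],[0.0067,0.0006,-0.0075,0,0],[0.0075,0.0006,-0.0075,0,0],[0.0075,0.0006,-0.0075,0,0]]

```text
time: 27.1
eef_pos: [0.4841, 0.2889, 0.1492]
ee_rot: [-3.023, -0.51, -2.445]
contact_force: [-0.4, -1.2, -1.0]
gripper_width: 0.0138
```

```bash
python3 -c "
from h import *
tipinfo()"
```

```text
t 27.1 p [0.4841 0.2889 0.1492] rot [-3.023 -0.51  -2.445] q [-0.135  0.959 -1.034  1.693  0.671  1.522  0.888] w 0.013782273510218119
toolz [-0.296 -0.401 -0.867] want [-0.316 -0.388 -0.866] err deg 1.38 tilt 29.9 az -126.4
up in tool [ 0.488 -0.103 -0.867]
tip in mouth mm [ 3.4  -1.37 -3.82] key axis in mouth [-0.015 -0.001  1.   ] turn to x -0.167
force in mouth axes [ 0.5   0.39 -1.48] torque [-0.09   0.623  0.041]
```

>>> arm_command:
  increments:
    - [[-0.002,0,0,0,0],[-0.004,0,0,0,0],[-0.006,0,0,0,0],[-0.007,0,0,0,0],[-0.0075,0,0,0,0],[-0.0075,0,0,0,0]]

```text
time: 27.7
eef_pos: [0.487, 0.2913, 0.1462]
ee_rot: [-3.022, -0.517, -2.445]
contact_force: [-7.3, -6.0, 7.8]
gripper_width: 0.0137
```

```bash
python3 -c "
from h import *
tipinfo()"
```

```text
t 27.7 p [0.487  0.2913 0.1462] rot [-3.022 -0.517 -2.445] q [-0.141  0.968 -1.029  1.681  0.673  1.53   0.892] w 0.013698172175126982
toolz [-0.3   -0.407 -0.863] want [-0.316 -0.388 -0.866] err deg 1.42 tilt 30.3 az -126.4
up in tool [ 0.494 -0.104 -0.863]
tip in mouth mm [-0.87 -0.61 -4.61] key axis in mouth [-0.023 -0.001  1.   ] turn to x -0.166
force in mouth axes [11.89 -1.87  2.09] torque [-0.551 -2.63   0.025]
```

>>> arm_command:
  increments:
    - [[0.0018,0,0,0,0],[0.0028,0,0,0,0],[0.0028,0.002,0,0,0],[0.0028,0.004,0,0,0],[0.0028,0.0055,0,0,0],[0.0028,0.0065,0,0,0],[0.0028,0.0065,0,0,0]]

```text
time: 28.4
eef_pos: [0.484, 0.2934, 0.1462]
ee_rot: [-3.016, -0.513, -2.449]
contact_force: [2.1, -10.1, 4.5]
gripper_width: 0.0139
```

```bash
python3 -c "
from h import *
tipinfo()"
```

```text
t 28.4 p [0.484  0.2934 0.1462] rot [-3.016 -0.513 -2.449] q [-0.146  0.965 -1.029  1.687  0.674  1.525  0.881] w 0.013905530192362212
toolz [-0.295 -0.407 -0.865] want [-0.316 -0.388 -0.866] err deg 1.64 tilt 30.2 az -125.9
up in tool [ 0.491 -0.109 -0.865]
tip in mouth mm [-0.78 -3.97 -4.74] key axis in mouth [-0.02  -0.005  1.   ] turn to x -0.17
force in mouth axes [7.88 8.04 0.67] torque [ 2.063 -1.62  -0.121]
```

>>> arm_command:
  increments:
    - [[0,-0.003,0,0,0],[0,-0.006,0,0,0],[0,-0.009,0,0,0],[0,-0.011,0,0,0],[0,-0.0125,0,0,0],[0,-0.0125,0,0,0]]

```text
time: 29.0
eef_pos: [0.4891, 0.2884, 0.1475]
ee_rot: [-3.028, -0.512, -2.443]
contact_force: [-9.0, 1.5, 1.1]
gripper_width: 0.0141
```

```bash
python3 -c "
from h import *
tipinfo()"
```

```text
t 29.0 p [0.4891 0.2884 0.1475] rot [-3.028 -0.512 -2.443] q [-0.132  0.965 -1.031  1.683  0.673  1.526  0.899] w 0.01408906644128168
toolz [-0.3   -0.4   -0.866] want [-0.316 -0.388 -0.866] err deg 1.15 tilt 30.0 az -126.9
up in tool [ 0.49  -0.099 -0.866]
tip in mouth mm [ 0.23  2.6  -3.96] key axis in mouth [-0.017  0.003  1.   ] turn to x -0.164
force in mouth axes [ 4.46 -7.95 -1.32] torque [-2.216 -0.796  0.091]
```

```bash
python3 - <<'E'
from h import *
from scipy.optimize import least_squares
th=-.167; K=np.array([[np.cos(th),-np.sin(th)],[np.sin(th),np.cos(th)]])
C=np.array([(a,b) for a in(-12,12) for b in(-3.5,3.5)])@K.T
P=np.array([(-.87,-.61),(-.78,-3.97),(.23,2.6)])
f=lambda c,P=P:[np.hypot(*(p+C-c).T).max()-15 for p in P]
for r in(15,15.3):
    s=least_squares(lambda c:np.array(f(c))+15-r,[1.5,-.5]); print(r,s.x,s.fun)
c=s.x; print("free pt (3.4,-1.37):",f(c,[(3.4,-1.37)]))
go([s.x[0],s.x[1],-3.9])
E
```

```text
15 [ 1.31177439 -0.65182687] [-0.33498024  0.27221179  0.09159418]
15.3 [ 1.63265489 -0.70898698] [-0.32085328  0.25990394  0.08738607]
free pt (3.4,-1.37): [np.float64(-0.6201545953302912)]
t 29.0 p [0.4891 0.2884 0.1475] rot [-3.028 -0.512 -2.443] q [-0.132  0.965 -1.031  1.683  0.673  1.526  0.899] w 0.01408906644128168
toolz [-0.3   -0.4   -0.866] want [-0.316 -0.388 -0.866] err deg 1.15 tilt 30.0 az -126.9
up in tool [ 0.49  -0.099 -0.866]
tip in mouth mm [ 0.23  2.6  -3.96] key axis in mouth [-0.017  0.003  1.   ] turn to x -0.164
force in mouth axes [ 4.46 -7.95 -1.32] torque [-2.216 -0.796  0.091]
delta tool for [np.float64(1.632654887641036), np.float64(-0.7089869772879412), -3.9] [ 0.0019  0.003  -0.0001]
```

>>> arm_command:
  increments:
    - [[0.0014,0.003,0,0,0],[0.0028,0.0056,0,0,0],[0.0028,0.0056,0,0,0],[0.0028,0.0056,0.004,0,0],[0.0028,0.0056,0.0075,0,0],[0.0028,0.0056,0.0075,0,0]]

```text
time: 29.6
eef_pos: [0.4834, 0.2859, 0.1411]
ee_rot: [-3.023, -0.511, -2.446]
contact_force: [-0.1, 0.7, -1.2]
gripper_width: 0.0136
```

```bash
sed -i 's/^M=np.r_.*; PHI=.8879/PHI=.8879; M=np.r_[.469,.2679,.0993]+axes(.8879)@np.r_[.0015,-.0007,.0008]/' h.py; python3 -c "
from h import *
go([0,0,-11.5])"
```

```text
t 29.6 p [0.4834 0.2859 0.1411] rot [-3.023 -0.511 -2.446] q [-0.133  0.967 -1.029  1.702  0.679  1.511  0.884] w 0.01357366891609442
toolz [-0.297 -0.402 -0.866] want [-0.316 -0.388 -0.866] err deg 1.38 tilt 30.0 az -126.4
up in tool [ 0.489 -0.104 -0.866]
tip in mouth mm [  0.34   0.65 -13.03] key axis in mouth [-0.017 -0.001  1.   ] turn to x -0.168
force in mouth axes [-1.01 -0.55 -0.82] torque [-0.112  0.625  0.038]
delta tool for [0, 0, -11.5] [-0.0002  0.0007 -0.0015]
```

>>> arm_command:
  increments:
    - [[-0.0002,0.0007,0,0,0],[-0.0002,0.0007,0.001,0,0],[-0.0002,0.0007,0.002,0,0],[-0.0002,0.0007,0.003,0,0],[-0.0002,0.0007,0.0033,0,0],[-0.0002,0.0007,0.0033,0,0]]

```text
time: 30.2
eef_pos: [0.4821, 0.286, 0.1389]
ee_rot: [-3.023, -0.51, -2.445]
contact_force: [1.0, 0.7, 0.5]
gripper_width: 0.0135
```

```bash
python3 -c "
from h import *
tipinfo()"
```

```text
t 30.2 p [0.4821 0.286  0.1389] rot [-3.023 -0.51  -2.445] q [-0.134  0.968 -1.029  1.706  0.681  1.506  0.881] w 0.013529929877302263
toolz [-0.296 -0.402 -0.867] want [-0.316 -0.388 -0.866] err deg 1.38 tilt 29.9 az -126.4
up in tool [ 0.488 -0.103 -0.867]
tip in mouth mm [ -0.15  -0.36 -15.35] key axis in mouth [-0.016 -0.001  1.   ] turn to x -0.167
force in mouth axes [-0.75  0.39  1.02] torque [-0.072  0.561  0.032]
```

>>> arm_command:
  increments:
    - [[0.0001,-0.0003,0.0005,0,0],[0.0001,-0.0003,0.001,0,0],[0.0001,-0.0003,0.0015,0,0],[0.0001,-0.0003,0.0015,0,0]]

```text
time: 30.6
eef_pos: [0.4818, 0.2847, 0.1374]
ee_rot: [-3.023, -0.51, -2.446]
contact_force: [1.6, -0.4, 0.0]
gripper_width: 0.0135
```

```bash
python3 -c "
from h import *
tipinfo()"
```

```text
t 30.6 p [0.4818 0.2847 0.1374] rot [-3.023 -0.51  -2.446] q [-0.133  0.969 -1.028  1.709  0.683  1.503  0.88 ] w 0.013471382742822967
toolz [-0.296 -0.402 -0.866] want [-0.316 -0.388 -0.866] err deg 1.4 tilt 30.0 az -126.4
up in tool [ 0.488 -0.104 -0.866]
tip in mouth mm [  0.1    0.23 -17.22] key axis in mouth [-0.016 -0.001  1.   ] turn to x -0.167
force in mouth axes [-0.62  1.52  0.38] torque [0.138 0.692 0.069]
```

It is in the slot (-17.2 mm, no force). Go on to just above collar contact.

>>> arm_command:
  increments:
    - [[0,0,0.0015,0,0],[0,0,0.003,0,0],[0,0,0.0045,0,0],[0,0,0.006,0,0],[0,0,0.006,0,0]]

```text
time: 31.1
eef_pos: [0.4801, 0.2825, 0.1322]
ee_rot: [-3.023, -0.51, -2.446]
contact_force: [2.6, -0.1, 1.5]
gripper_width: 0.0135
```

```bash
python3 -c "
from h import *
tipinfo()"
```

```text
t 31.1 p [0.4801 0.2825 0.1322] rot [-3.023 -0.51  -2.446] q [-0.131  0.973 -1.026  1.719  0.688  1.493  0.875] w 0.01345519937224327
toolz [-0.296 -0.402 -0.867] want [-0.316 -0.388 -0.866] err deg 1.39 tilt 29.9 az -126.4
up in tool [ 0.488 -0.103 -0.867]
tip in mouth mm [ -0.07   0.27 -23.11] key axis in mouth [-0.016 -0.001  1.   ] turn to x -0.167
force in mouth axes [-0.63  2.12  2.09] torque [0.368 0.912 0.166]
```

>>> arm_command:
  increments:
    - [[0,0.0001,0.0015,0,0],[0,0.0001,0.003,0,0],[0,0.0002,0.0045,0,0],[0,0.0002,0.006,0,0],[0,0.0002,0.0075,0,0],[0,0.0002,0.0085,0,0],[0,0.0002,0.0085,0,0],[0,0.0002,0.0085,0,0]]
  newtons: 50

```text
time: 31.9
eef_pos: [0.4774, 0.2793, 0.125]
ee_rot: [-3.023, -0.51, -2.446]
contact_force: [5.3, 1.2, 6.3]
gripper_width: 0.0135
```

```bash
python3 -c "
from h import *
tipinfo()"
```

```text
t 31.9 p [0.4774 0.2793 0.125 ] rot [-3.023 -0.51  -2.446] q [-0.129  0.979 -1.023  1.732  0.694  1.48   0.869] w 0.013490600114365803
toolz [-0.296 -0.402 -0.867] want [-0.316 -0.388 -0.866] err deg 1.38 tilt 29.9 az -126.4
up in tool [ 0.488 -0.103 -0.867]
tip in mouth mm [ -0.07   0.16 -31.51] key axis in mouth [-0.016 -0.001  1.   ] turn to x -0.167
force in mouth axes [-0.51  3.35  7.59] torque [0.591 0.731 0.035]
```

Cover is pushed about 7.5–7.9 mm. Turn clockwise, with a check on the way.

>>> arm_command:
  increments:
    - [[0,0,0,0.1,0],[0,0,0,0.2,0],[0,0,0,0.3,0],[0,0,0,0.4,0],[0,0,0,0.5,0],[0,0,0,0.6,0],[0,0,0,0.7,0],[0,0,0,0.8,0],[0,0,0,0.8,0]]

```text
time: 32.8
eef_pos: [0.4765, 0.279, 0.1253]
ee_rot: [-2.686, -0.269, 3.003]
contact_force: [2.1, 0.1, 7.2]
gripper_width: 0.0137
```

```bash
python3 -c "
from h import *
tipinfo()"
```

```text
t 32.8 p [0.4765 0.279  0.1253] rot [-2.686 -0.269  3.003] q [-0.226  0.887 -0.81   1.739  0.58   1.368  0.197] w 0.013692583787460235
toolz [-0.297 -0.403 -0.866] want [-0.316 -0.388 -0.866] err deg 1.4 tilt 30.0 az -126.4
up in tool [ 0.265 -0.424 -0.866]
tip in mouth mm [ -0.29  -0.61 -31.6 ] key axis in mouth [0.005 0.005 1.   ] turn to x -0.97
force in mouth axes [2.38 1.56 6.97] torque [0.329 0.089 0.032]
```

>>> arm_command:
  increments:
    - [[0,0,0,0.1,0],[0,0,0,0.2,0],[0,0,0,0.3,0],[0,0,0,0.4,0],[0,0,0,0.5,0],[0,0,0,0.6,0],[0,0,0,0.7,0],[0,0,0,0.75,0],[0,0,0,0.75,0]]

```text
time: 33.7
eef_pos: [0.4758, 0.2785, 0.1256]
ee_rot: [-2.623, 0.094, 2.343]
contact_force: [1.0, 0.0, 10.6]
gripper_width: 0.0136
```

```bash
python3 -c "
from h import *
tipinfo()"
```

```text
t 33.7 p [0.4758 0.2785 0.1256] rot [-2.623  0.094  2.343] q [-0.336  0.822 -0.603  1.748  0.468  1.284 -0.422] w 0.01355521526495711
toolz [-0.298 -0.404 -0.865] want [-0.316 -0.388 -0.866] err deg 1.39 tilt 30.2 az -126.4
up in tool [-0.094 -0.493 -0.865]
tip in mouth mm [ -0.31  -0.25 -31.7 ] key axis in mouth [ 0.021 -0.006  1.   ] turn to x -1.718
force in mouth axes [4.76 0.73 9.52] torque [ 0.155 -1.231  0.148]
```

>>> arm_command:
  increments:
    - [[0,0,0,0.03,0],[0,0,0,0.06,0],[0,0,0,0.09,0],[0,0,0,0.09,0]]

```text
time: 34.1
eef_pos: [0.4755, 0.2782, 0.1258]
ee_rot: [-2.631, 0.138, 2.265]
contact_force: [-1.0, -1.5, 13.4]
gripper_width: 0.0136
```

```bash
python3 -c "
from h import *
tipinfo()"
```

```text
t 34.1 p [0.4755 0.2782 0.1258] rot [-2.631  0.138  2.265] q [-0.35   0.815 -0.578  1.749  0.454  1.275 -0.496] w 0.013626156565432515
toolz [-0.299 -0.405 -0.864] want [-0.316 -0.388 -0.866] err deg 1.39 tilt 30.2 az -126.4
up in tool [-0.138 -0.484 -0.864]
tip in mouth mm [  0.11  -0.18 -31.78] key axis in mouth [ 0.021 -0.008  1.   ] turn to x -1.807
force in mouth axes [ 8.23  0.22 10.68] torque [ 0.207 -1.719  0.495]
```

Stop is felt (0.5 N m at 1.8 rad, about 90 degrees past the slot). Ease off 0.06 rad and let it rise.

>>> arm_command:
  increments:
    - [[0,0,0,-0.03,0],[0,0,0,-0.06,0],[0,0,-0.001,-0.06,0],[0,0,-0.002,-0.06,0],[0,0,-0.003,-0.06,0],[0,0,-0.004,-0.06,0],[0,0,-0.0045,-0.06,0],[0,0,-0.0045,-0.06,0]]

```text
time: 34.9
eef_pos: [0.4766, 0.279, 0.1279]
ee_rot: [-2.623, 0.108, 2.318]
contact_force: [-3.2, -5.3, -1.3]
gripper_width: 0.014
```

```bash
python3 -c "
from h import *
tipinfo()"
```

```text
t 34.9 p [0.4766 0.279  0.1279] rot [-2.623  0.108  2.318] q [-0.341  0.819 -0.595  1.743  0.46   1.288 -0.443] w 0.01402514806132798
toolz [-0.3   -0.406 -0.863] want [-0.316 -0.388 -0.866] err deg 1.37 tilt 30.3 az -126.5
up in tool [-0.108 -0.493 -0.863]
tip in mouth mm [  0.21   0.03 -29.35] key axis in mouth [ 0.018 -0.006  1.   ] turn to x -1.747
force in mouth axes [ 4.7   0.86 -4.2 ] torque [ 0.123 -0.87   0.145]
```

The head's top is still about 22.5 mm deep and I am pulling 3–4 N, so it sits just short of the pocket, probably slightly over-turned. Lower a little, turn back 0.12 rad, relieve the side force and rise again.

>>> arm_command:
  increments:
    - [[0,-0.0007,0.0015,0,0],[0,-0.0007,0.0015,-0.04,0],[0,-0.0007,0.0015,-0.08,0],[0,-0.0007,0.0015,-0.12,0],[0,-0.0007,0.0005,-0.12,0],[0,-0.0007,0,-0.12,0],[0,-0.0007,0,-0.12,0]]

```text
time: 35.6
eef_pos: [0.4777, 0.2802, 0.1291]
ee_rot: [-2.619, 0.049, 2.421]
contact_force: [-1.2, -3.0, 2.8]
gripper_width: 0.0138
```

```bash
python3 -c "
from h import *
tipinfo()"
```

```text
t 35.6 p [0.4777 0.2802 0.1291] rot [-2.619  0.049  2.421] q [-0.322  0.826 -0.63   1.74   0.479  1.299 -0.345] w 0.013786036127633598
toolz [-0.297 -0.403 -0.866] want [-0.316 -0.388 -0.866] err deg 1.38 tilt 30.0 az -126.4
up in tool [-0.049 -0.498 -0.866]
tip in mouth mm [ -0.75   0.08 -27.48] key axis in mouth [ 0.021 -0.004  1.   ] turn to x -1.628
force in mouth axes [4.09 1.02 0.9 ] torque [ 0.292 -0.744 -0.038]
```

The head rose into the pocket (tip -27.5 mm, almost no force). Ease the last half millimetre and open the gripper.

>>> arm_command:
  increments:
    - [[0,-0.0005,-0.0004,0,0],[0,-0.0005,-0.0004,0,0],[0,-0.0005,-0.0004,0,0.1],[0,-0.0005,-0.0004,0,0.2],[0,-0.0005,-0.0004,0,0.3],[0,-0.0005,-0.0004,0,0.4],[0,-0.0005,-0.0004,0,0.4],[0,-0.0005,-0.0004,0,0.4]]

```text
time: 36.4
eef_pos: [0.478, 0.2807, 0.1297]
ee_rot: [-2.621, 0.049, 2.422]
contact_force: [-0.2, -0.6, -0.6]
gripper_width: 0.0365
```

```bash
python3 -c "
from h import *
tipinfo()"
```

```text
t 36.4 p [0.478  0.2807 0.1297] rot [-2.621  0.049  2.422] q [-0.322  0.825 -0.63   1.739  0.479  1.299 -0.344] w 0.03651663321245155
toolz [-0.296 -0.402 -0.867] want [-0.316 -0.388 -0.866] err deg 1.38 tilt 29.9 az -126.4
up in tool [-0.049 -0.497 -0.867]
tip in mouth mm [-1.060e+00  1.000e-02 -2.665e+01] key axis in mouth [ 0.023 -0.004  1.   ] turn to x -1.627
force in mouth axes [ 0.21  0.21 -0.83] torque [0.003 0.394 0.057]
```

>>> arm_command:
  increments:
    - [[0,0,-0.01,0,0.4],[0,0,-0.03,0,0.4],[0,0,-0.06,0,0.4],[0,0,-0.09,0,0.4],[0,0,-0.12,0,0.4],[0,0,-0.12,0,0.4]]

```text
time: 37.0
eef_pos: [0.5148, 0.3317, 0.2375]
ee_rot: [-2.628, 0.048, 2.422]
contact_force: [0.3, 0.4, 0.1]
gripper_width: 0.0373
```

```bash
python3 - <<'E'
from h import *
report()
t=optics.capture("top")[:,:,::-1]; s=optics.capture("scene")[:,:,::-1]
a=cv2.resize(t[165:225,130:210],(400,300),interpolation=cv2.INTER_CUBIC); b=cv2.resize(s[100:160,160:240],(400,300),interpolation=cv2.INTER_CUBIC)
c=cv2.resize(s,(400,300)); d=cv2.resize(t,(400,300))
cv2.imwrite("pics/fin.png",np.vstack([np.hstack([a,b]),np.hstack([d,c])]))
A=axes(PHI)
for cv_ in(0,.003,.006,.0075):
    P=[M+A[:,2]*(-.024-cv_+.029+z) for z in(0,.04)]   # collar top .. handle top
    print(cv_,[((proj(p,optics.camera_model("scene"))[0]-[160,100]+.5)*5-.5).round(1).tolist() for p in P])
E
```

```text
t 37.0 p [0.5148 0.3317 0.2375] rot [-2.628  0.048  2.422] q [-0.355  0.765 -0.652  1.523  0.412  1.536 -0.274] w 0.03730423060919203
toolz [-0.292 -0.397 -0.87 ] want [-0.316 -0.388 -0.866] err deg 1.46 tilt 29.6 az -126.3
up in tool [-0.048 -0.491 -0.87 ]
0 [[182.3, 139.3], [186.4, 57.6]]
0.003 [[182.0, 145.3], [186.1, 63.8]]
0.006 [[181.6, 151.4], [185.8, 70.0]]
0.0075 [[181.5, 154.4], [185.6, 73.0]]
```

View pics/fin.png

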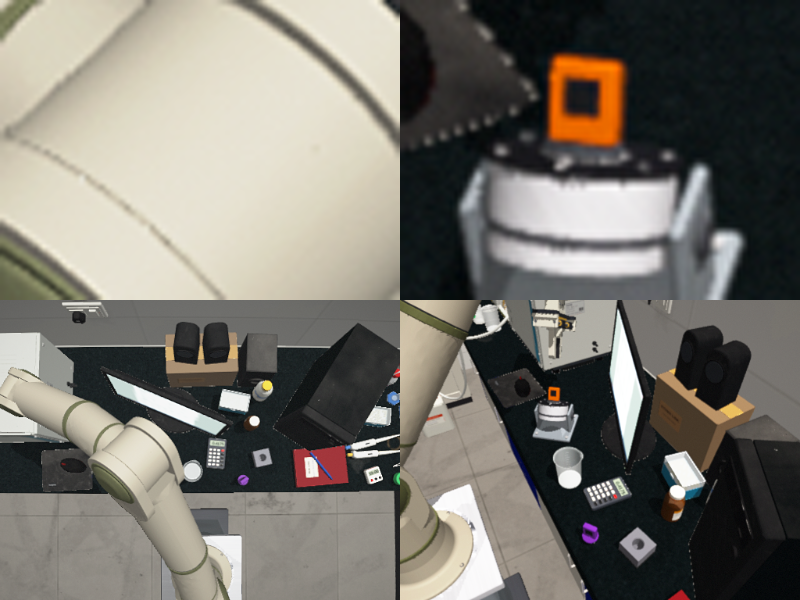

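The key stands on the cover with its broad side to the scene camera (turned), upright at crop (587,100), and the bystanders are in place. One numeric check of depth and angle by silhouette before handing in.

```bash
python3 - <<'E'
from h import *
from scipy.optimize import minimize
im=optics.capture("scene"); k=maskof(im); z=np.zeros_like(k); z[105:135,180:210]=k[105:135,180:210]
z=cv2.morphologyEx(z,cv2.MORPH_CLOSE,np.ones((9,9))); m=optics.camera_model("scene"); A=axes(PHI)
Z=cv2.resize(z,None,fx=8,fy=8,interpolation=cv2.INTER_LINEAR)
def cost(p):
    c,th,l=p[0]*1e-3,p[1],p[2]*1e-3; x=np.cos(th)*A[:,0]+np.sin(th)*A[:,1]; y=np.cross(A[:,2],x)
    P=np.array([M+l*A[:,1]+a*x+b*y+A[:,2]*(.005-c+h) for a in(-.017,.017) for b in(-.007,.007) for h in(0,.04)])
    h=cv2.convexHull((((proj(P,m)+.5)*8-.5)*16).astype(np.int32)); b=np.zeros_like(Z); cv2.fillConvexPoly(b,h,1,shift=4)
    return 1-(b&Z).sum()/(b|Z).sum()
best=min((minimize(cost,[c,t,0],method="Nelder-Mead",options=dict(initial_simplex=[[c,t,0],[c+2,t,0],[c,t+.2,0],[c,t,1.5]])) for c in(2,5) for t in(-1.8,-1.5)),key=lambda r:r.fun)
print("cover mm, angle, lateral mm",best.x.round(2),round(best.fun,3))
print([(c,round(minimize(lambda q:cost([c,*q]),best.x[1:],method="Nelder-Mead").fun,3)) for c in(0,1.5,3,4.5,6,7.5)])
E
```

```text
cover mm, angle, lateral mm [ 0.25 -1.4   1.37] 0.061
[(0, np.float64(0.062)), (1.5, np.float64(0.086)), (3, np.float64(0.144)), (4.5, np.float64(0.203)), (6, np.float64(0.258)), (7.5, np.float64(0.31))]
```

The depth from this fit carries the scene calibration error (about 2 mm, a bias the first two-view fit also showed). A relative check: how far the cover's bolts moved between the first scene picture and now, against the fixed drum.

```bash
python3 - <<'E'
from h import *
ms=optics.camera_model("scene"); A=axes(PHI); M0=np.r_[.469,.2679,.0993]
a=cv2.cvtColor(np.load("pics/scene0.npy"),cv2.COLOR_RGB2GRAY); b=np.mean([cv2.cvtColor(optics.capture("scene"),cv2.COLOR_RGB2GRAY) for _ in range(3)],0).astype(np.uint8)
U=8; up=lambda i:cv2.resize(i,None,fx=U,fy=U,interpolation=cv2.INTER_CUBIC)
def shift(x,y,w,h,s=4):
    t=up(a[y:y+h,x:x+w]); r=up(b[y-s:y+h+s,x-s:x+w+s]); R=cv2.matchTemplate(r,t,cv2.TM_CCOEFF_NORMED); _,v,_,l=cv2.minMaxLoc(R); return (l[0]/U-s,l[1]/U-s,round(v,3))
for ang in range(0,360,60):
    P=M0+.0424*(np.cos(np.radians(ang))*A[:,0]+np.sin(np.radians(ang))*A[:,1]); u=proj(P,ms)[0]
    x,y=(u-[3.5,2.5]).round().astype(int); d=proj(P-.003*A[:,2],ms)[0]-u
    print(ang,u.round(1),"shift",shift(x,y,8,6),"3mm would be",d.round(2))
print("fixed stand",shift(172,158,50,20),"drum seam",shift(178,145,35,12))
E
```

```text
0 [191.2 132.3] shift (-0.375, 1.125, 0.959) 3mm would be [-0.06  1.25]
60 [208.5 132.8] shift (-0.375, 1.0, 0.933) 3mm would be [-0.07  1.23]
120 [213.  130.2] shift (-0.375, 1.125, 0.823) 3mm would be [-0.07  1.18]
180 [201.2 127.3] shift (-4.0, -3.125, 0.521) 3mm would be [-0.06  1.16]
240 [184.8 126.8] shift (0.125, 1.125, 0.835) 3mm would be [-0.05  1.18]
300 [179.3 129.2] shift (-0.125, 1.25, 0.918) 3mm would be [-0.05  1.22]
fixed stand (0.0, 0.0, 0.999) drum seam (0.0, 0.0, 0.999)
```

The bolts have moved by 1.0–1.25 px while the stand has not moved at all, so the cover is held down about 2.8 mm, which means locked. The robot is clear, so I hand in.

```bash
python3 -c "
from station import ctrl
print(ctrl.state()['time'], ctrl.state()['contact_force']); print(ctrl.job_done())"
```

```text
37.3 [-0.70675879 -0.14253432  0.07780466]
the job is handed in; nothing more can be done
None
```

The orange T-key is locked in the cover and holds it down. I handed the job in at 37.3 s with the gripper open and about 120 mm clear of the key.

**How it went:**
- **Tilt:** The moves only turn the tool about its own z. To get the drum's 30° tilt I pushed up against the arm's reach limit, carrying the key behind the robot for this, until the tool axis was within about 1.5° of the drum axis.
- **Slot:** A full sweep of the slot's angles gave no entry, because the head was about 1.5 mm off-centre. After centring on the hole's rim by touch, the head went into the slot at about −10°.
- **Lock:** I pushed the cover in about 7.5 mm, turned to the stop (0.5 N m) and let it rise. The first rise stopped short of the pocket. Turning back 0.12 rad let the head into the pocket.

**Last checks:**
- **Cover depth:** The cover's bolts have moved 1.0–1.25 px since the start (3 mm would be about 1.2 px), and the stand has not moved. That means the cover is held down about 2.8 mm with the robot clear. One bolt gave no usable match because the key hides it.
- **Key and surroundings:** The key stands along the drum axis, turned about 90° from the slot. The beaker, bottle and calculator look unmoved in the picture; I did not measure them.

**What disagreed:**
- Fitting the handle's outline in the scene camera alone gave a cover depth of only 0.25 mm. I put this down to that camera's error of about 2 mm and trusted the bolt movement instead.
- Plate contact briefly reached about 12 N, above the 8 N advised, and a few later touches reached 8–9 N.
- During the tilting, joints 1, 3 and 6 read up to 0.005 rad past their listed limits. No fault was reported.

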